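Square up the reagent bottles with a straightedge

ROBOT

A 6-joint arm with a two-finger parallel gripper is mounted at the origin on the work surface. World frame = base frame: x ahead of the robot, y to its left, z up, the work surface at z = 0. Lengths are in m, angles in degrees, forces in N, time in s.
With the tool pointing down it reaches from about 0.35 to 0.875 m from the base axis. Payload 4.2 kg.
Tool frame: the origin (TCP) lies between the finger pads; the fingertips stand 17 mm ahead of it and the grasp point (between the pads) lies 2 mm behind it; z points along the fingers, y is the direction in which the jaws open and shut (so a half turn about z gives the same grasp; the last joint's range is limited). The gripper opens to 87 mm and grips with 3 to 60 N. Pads are 19 mm wide; open, the fingers measure 117 mm over their backs; the gripper's body (75 mm by 190 mm) begins 51 mm behind the grasp point.
Start: joints at [86.265, 22.042, 0.453, 0, -68.411, -14.817], TCP at [0.199, 0.593, 0.24] pointing down, gripper open.
Joint ranges: [-179.83, 179.83], [-69.29, 118.12], [-61.27, 80.66], [-181.25, 117.63], [-171.15, -9.14], [-177.46, 177.46]. Speed limits (degrees/s): [159.86, 159.86, 180, 180, 180, 180].

INTERFACE

Orientations are given as a 3x3 rotation matrix whose columns are the frame's x, y, z axes.
In Python, from station import r gives the robot as it stands.
- The arm moves only by the shell command python3 -m creep 'ROWS'. ROWS is JSON, a list of rows, each a list of 7 numbers: the opening, from 0 (shut) to 1 (fully open), then the shift along the tool's x, y, z scaled (see below), then the turn, a rotation vector about the tool's x, y, z scaled (see below). A call has 1 to 5 rows; each row is the pose to reach, as a shift and turn from the pose measured when the call began, along the tool's axes at that moment, turning the shorter way round; what a row does not reach only later rows make up. The controller multiplies each number of a shift by 300 mm and each number of a turn by 180 degrees. A row lasts 1/12 s, in which the tool goes at most 41.7 mm and 7.16 degrees, less where a joint would pass 70% of its speed; a pose out of reach is approached as far as the arm can. A call with a number of a shift or a turn outside -1 to 1 is refused whole. A call with a gripper value outside its range is refused whole. The fingers move at their own pace and stop on an object; the grip force is fixed at half the most. Time passes only in rows, so rows that repeat a pose let the fingers close. It gives the time, the measured TCP pose, the force and the opening at its end, in the units of the state.
- r.sense(): the state, without advancing time (a new reading comes with each control period).
- r.capture(name): name is "scene" or "side" or "wrist"; returns the picture (420x560x3 uint8, blue, green, red); there is no depth.
- r.camera_model(name): a dict with "mtx" (3x3 intrinsics, pixels), "R" (3x3) and "t" (3): a world point X has camera coordinates R X + t; the wrist camera has in their place "mount" (4x4, takes a point from camera to tool coordinates, whose origin is the TCP and whose axes are the flange's). Camera axes: x right, y down, z forward; pixel columns grow to the right and rows downward; lengths in m; the calibration is good to about 2 mm. The wrist camera is an equidistant fisheye: a pixel r from the principal point sees the ray r / f radians off the axis. A picture is of the moment at which its call begins: read the wrist's pose just before it. camera_model takes no time and is no camera call.
- r.finish_job(): hands the job in, once; it reports no verdict.
Trained networks look in the newest picture that a camera, given by its name, has taken for a name from the list of things; names that differ only in an ending like _2 or _b are one class to them, and where a whole thing is asked for, a point or a joint stands for the part that bears it (a point fixed in the world has none). Each returns a list of dicts, best first, with "score" (0 to 1); they miss things now and then, are a little off and sometimes report something else, mostly with a low value. They report only what shows in the picture. A call takes as long as a camera call. They do not tell look-alikes from the thing itself.
- r.recognise(camera, target): "rect" ([left, top, right, bottom] as shares, 0 to 1, of the picture: columns of its width, rows of its height, round what is visible of it).
- r.outline_of(camera, target): "pixels" (420x560 bool, what is visible of it) and "rect" ([left, top, right, bottom] as shares, 0 to 1, of the picture: columns of its width, rows of its height, round what is visible of it).
The state is a dict: "time_s": time; "joints": joint angles; "joint_velocities": joint speeds; "effort": joint torques, N m; "tcp_pos": TCP position; "ee_rot": TCP orientation; "wrist_force": force on the tool from outside, world axes, zero at the start; "moment": the same for the moment, N m; "gripper_width": opening from 0.0 (shut) to 1.0 (fully open).
Only numpy, scipy, OpenCV 4.12 (cv2) and the standard library are available. Lean on these libraries where they do the work, as an engineer would, in place of code of your own. Each camera call takes 0.05 s, during which the arm holds its last target.

TASK

Pick up the steel straightedge and use its long edge, not the fingers, to slide the four loose reagent bottles back on the tray into one straight line, square and flush against the rear rail, and keep sliding row and rail together until the rail comes up against its end stops, whose position has to be felt. Press it home there with about 12 newtons for a second; neither glass nor rail may take more than 20. Then lay the straightedge back flat on the bench off the tray and let go, with the bottles upright and every other object left alone.

Things in the scene. Friction and masses are not known exactly. Their poses are not given: they have to be found in the camera images.
- ruler_grip (a point): Middle of the straightedge's upright black grip block (24 mm along x, 40 mm along y), 40 mm above the tool's underside, the block standing 8 to 60 mm above it. The one-piece 0.35 kg tool lies on the bench left or right of the tray. x points to its steel bar, whose flat working face is 50 mm ahead of this point; y runs along the bar; z is up.
- ruler_edge (a point): Middle of the straightedge's flat working face, 10 mm above its underside: the front of a straight steel bar 240 mm long (120 mm to each side along y), 14 mm thick, 20 mm high. Same axes as the grip point, which lies 50 mm behind it and 30 mm higher. A foot 8 mm thick joins bar and block.
- tray: Fixed flat aluminium reagent tray on the bench, 260 x 260 mm and 6 mm thick, no side walls; origin at the centre of its underside, x towards the rear rail, y along the rail, z up. Its top is 6 mm above the bench. Sliding the four bottles over it takes 1 to 3 N in all. A straightedge that drags on the tray adds friction that hides the force on the rail, so it is best held about 5 mm clear.
- rail: Rear rail of the tray: dark steel bar 250 mm long (y), 12 mm thick, 31 mm high. Not fixed: pushed along +x it slides stiffly (about 2.5 N, no spring) for a hidden 3 to 30 mm, then meets rigid end stops. Origin in the middle of its front face (towards the bottles) at tray-top height; x points away from the bottles, y along the rail, z up.
- tipbox: Bystander: pipette tip box with clear lid, 120 x 80 x 70 mm, standing on the bench at the other side of the tray from the straightedge; origin centre of underside.
- tuberack: Bystander: blue tube rack 70 x 110 x 35 mm; origin centre of underside.
- jar: Bystander: round white jar, 60 mm diameter, 90 mm high; origin centre of underside.
- bottle1: Square amber reagent bottle 1 of 4 (all alike, numbered along the rail's +y), 36 x 36 mm, body 56 mm high, black cap up to 78 mm; 0.08 to 0.15 kg, loose on the tray. Origin at the centre of its underside, sides along x and y, z up. Stands skewed by up to 17 degrees, neighbours about 52 mm apart.
- bottle2: Square amber reagent bottle 2 of 4 (all alike, numbered along the rail's +y), 36 x 36 mm, body 56 mm high, black cap up to 78 mm; 0.08 to 0.15 kg, loose on the tray. Origin at the centre of its underside, sides along x and y, z up. Stands skewed by up to 17 degrees, neighbours about 52 mm apart.
- bottle3: Square amber reagent bottle 3 of 4 (all alike, numbered along the rail's +y), 36 x 36 mm, body 56 mm high, black cap up to 78 mm; 0.08 to 0.15 kg, loose on the tray. Origin at the centre of its underside, sides along x and y, z up. Stands skewed by up to 17 degrees, neighbours about 52 mm apart.
- bottle4: Square amber reagent bottle 4 of 4 (all alike, numbered along the rail's +y), 36 x 36 mm, body 56 mm high, black cap up to 78 mm; 0.08 to 0.15 kg, loose on the tray. Origin at the centre of its underside, sides along x and y, z up. Stands skewed by up to 17 degrees, neighbours about 52 mm apart.
Mind the look-alikes: they are no part of the job. Leave any turquoise look-alike of the bottle3 alone.

How it is judged (in metres and radians):
On the way, in this order (a step that is already met when the one before it is completed fails the run):
1. the straightedge is lifted off the bench in the gripper (contact force between the fingers and ruler above 2 N and height (world z) of ruler_grip above 0.055 m), for 0.2 s.
2. all four bottles are flush and the straightedge presses the row and the rail against the end stops, with more than 7 N on the rail (contact force between rail and anything else above 7 N and (contact force between ruler and bottle1 above 1 N or contact force between ruler and bottle2 above 1 N or contact force between ruler and bottle3 above 1 N or contact force between ruler and bottle4 above 1 N) and x of bottle1 in the frame of rail between -0.021 and -0.015 m and y of bottle1 in the frame of rail between -0.12 and 0.12 m and angle between each of bottle1, bottle2, bottle3, bottle4's own z axis and vertical below 0.1 rad and x of bottle2 in the frame of rail between -0.021 and -0.015 m and y of bottle2 in the frame of rail between -0.12 and 0.12 m and x of bottle3 in the frame of rail between -0.021 and -0.015 m and y of bottle3 in the frame of rail between -0.12 and 0.12 m and x of bottle4 in the frame of rail between -0.021 and -0.015 m and y of bottle4 in the frame of rail between -0.12 and 0.12 m), for 0.4 s.
At the end, for the whole second after the job is handed in: All four bottles stand upright on the tray, their back faces within 3 mm of the rail's front face, within its length and square to it within 4 degrees, at rest; the straightedge lies flat on the bench, not on the tray, at rest and released (x of bottle1 in the frame of rail between -0.021 and -0.015 m and y of bottle1 in the frame of rail between -0.12 and 0.12 m and angle between each of bottle1, bottle2, bottle3, bottle4's own z axis and vertical below 0.1 rad and x of bottle2 in the frame of rail between -0.021 and -0.015 m and y of bottle2 in the frame of rail between -0.12 and 0.12 m and x of bottle3 in the frame of rail between -0.021 and -0.015 m and y of bottle3 in the frame of rail between -0.12 and 0.12 m and x of bottle4 in the frame of rail between -0.021 and -0.015 m and y of bottle4 in the frame of rail between -0.12 and 0.12 m and (angle between the x axis of bottle1 and the x axis of rail, either way round below 0.07 rad or angle between the x axis of bottle1 and the y axis of rail, either way round below 0.07 rad) and (angle between the x axis of bottle2 and the x axis of rail, either way round below 0.07 rad or angle between the x axis of bottle2 and the y axis of rail, either way round below 0.07 rad) and (angle between the x axis of bottle3 and the x axis of rail, either way round below 0.07 rad or angle between the x axis of bottle3 and the y axis of rail, either way round below 0.07 rad) and (angle between the x axis of bottle4 and the x axis of rail, either way round below 0.07 rad or angle between the x axis of bottle4 and the y axis of rail, either way round below 0.07 rad) and linear speed of each of bottle1, bottle2, bottle3, bottle4, ruler below 0.01 m/s and height (world z) of ruler_grip between 0.036 and 0.0435 m and angle between ruler_grip's own z axis and vertical below 0.03 rad and contact force between ruler and tray below 0.05 N); the robot touches nothing.
It fails at once if a bottle is squeezed or struck with more than 20 N, or the rail takes more than 20 N (contact force between rail and anything else above 20 N or contact force between any of bottle1, bottle2, bottle3, bottle4 and ruler above 20 N).
It fails at once if the fingers or the arm push a bottle (contact force between any of the fingers, the arm and bottle1 above 0.5 N or contact force between any of the fingers, the arm and bottle2 above 0.5 N or contact force between any of the fingers, the arm and bottle3 above 0.5 N or contact force between any of the fingers, the arm and bottle4 above 0.5 N).
It fails at once if a bystander is moved by more than 10 mm (distance of any of tipbox, tuberack, jar from where it was at the start of the episode above 0.01 m).
It fails at once if a bottle is tipped by more than about 17 degrees (angle between any of bottle1, bottle2, bottle3, bottle4's own z axis and vertical above 0.3 rad).
It also fails if it takes over 72 s, if anything falls off the work surface, if the arm or the gripper's body presses on something with over 40 N, if the wrist force passes 120 N, or if a joint passes its speed limit or range.

## Working session

There is one attempt and no reset: what is moved stays moved. The work goes in short steps, Python scripts to look and compute and a shell command to move; the robot and the scene stay as the last step left them, time stands still between calls to the robot, and variables do not carry over. Pictures are saved under pics/ and viewed, and the job is handed in when it is done.

```bash
ls; mkdir -p pics; python3 - <<'E'
from station import r
import cv2,json
s=r.sense();print(s)
for n in("scene","side","wrist"):
    im=r.capture(n);cv2.imwrite(f"pics/{n}0.png",im)
    print(n,r.camera_model(n))
E
```

```text
pics
{'time_s': 0.0, 'joints': array([ 8.62664089e+01,  2.20905045e+01,  3.79988445e-01, -2.81403466e-02,
       -6.84106323e+01, -1.48173799e+01]), 'joint_velocities': array([ 0.00177619,  0.08751627, -0.05041608, -0.11990401,  0.1029259 ,
        0.04220381]), 'effort': array([ 9.58871933e-04, -3.90664852e+01,  1.87406892e+01,  4.21986580e+00,
        1.10468621e-02, -1.96920032e-04]), 'tcp_pos': array([0.198639  , 0.59200237, 0.23846589]), 'ee_rot': array([[ 9.47983368e-01, -3.18319308e-01, -5.93400060e-04],
       [-3.18319846e-01, -9.47981091e-01, -2.08016917e-03],
       [ 9.96259770e-05,  2.16085679e-03, -9.99997660e-01]]), 'wrist_force': array([ 0.90301696,  0.01221299, -0.13076182]), 'moment': array([ 0.04721013, -0.00344168, -0.01544831]), 'gripper_width': 1.0009014975850958}
scene {'mtx': array([[512.73046153,   0.        , 279.05150174],
       [  0.        , 512.73046153, 213.61228793],
       [  0.        ,   0.        ,   1.        ]]), 'R': array([[ 0.4582    ,  0.88866994,  0.0178466 ],
       [ 0.64012831, -0.31598822, -0.70027651],
       [-0.61667537,  0.33229081,
[... 261 characters left out ...]
7, -0.42215682, -0.0013145 ],
       [-0.33102585, -0.70889174, -0.62281168],
       [ 0.26199236,  0.56502754, -0.78237069]]), 't': array([-0.48811224,  0.22059705,  0.97242009])}
wrist {'mtx': array([[325.1922621 ,   0.        , 275.31102163],
       [  0.        , 325.1922621 , 207.39743798],
       [  0.        ,   0.        ,   1.        ]]), 'mount': array([[-1.04446125e-03, -9.56224072e-01, -2.92633617e-01,
         8.01854763e-02],
       [ 9.99999092e-01, -7.49525428e-04, -1.11998768e-03,
         1.95188017e-04],
       [ 8.51622845e-04, -2.92634521e-01,  9.56223986e-01,
        -1.45670381e-01],
       [ 0.00000000e+00,  0.00000000e+00,  0.00000000e+00,
         1.00000000e+00]])}
```

View pics/scene0.png

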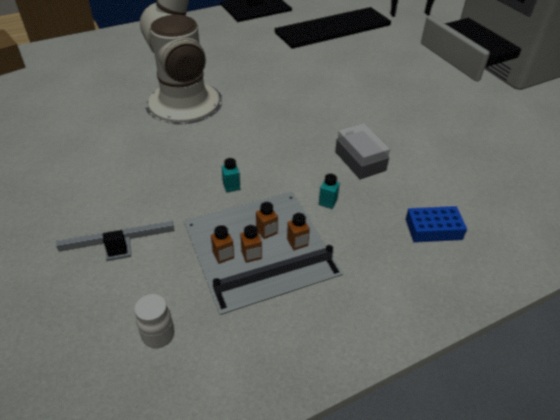

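View pics/side0.png

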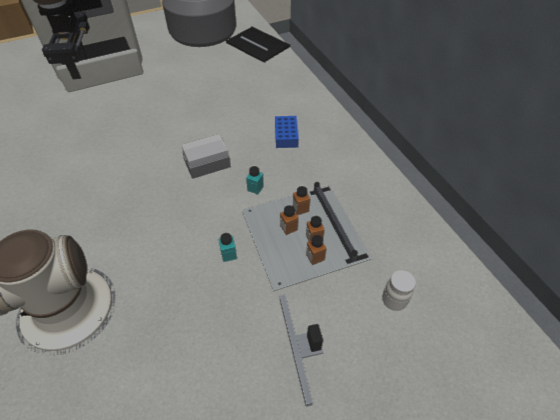

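View pics/wrist0.png

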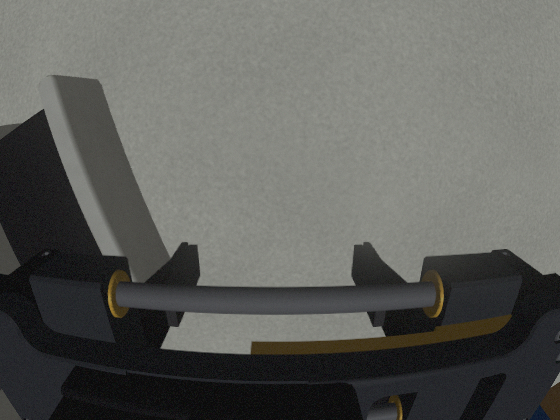

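The scene view shows the straightedge on the left (bar at about 115,235, grip at 115,243), the tray with four amber bottles around (250,235), and the rail at (275,275). Two turquoise decoys stand at (231,175) and (329,190), and the jar, tip box and rack are all off the tray. The straightedge's bar faces the robot, so the tool has to be turned about half a turn. Next I'll fit the poses.

```bash
python3 - <<'E'
from station import r
import cv2,pickle,numpy as np
out={}
for cam in("scene","side"):
    im=r.capture(cam); out[cam]={'im':im}
    for t in("ruler_grip","tray","rail","bottle1","tipbox","tuberack","jar"):
        L=r.outline_of(cam,t); out[cam][t]=L
        for d in L:
            m=d['pixels']; v,u=np.nonzero(m); print(cam,t,round(d['score'],2),m.sum(),(u.mean().round(),v.mean().round()) if len(u) else None,np.round(np.array(d['rect'])*[560,420,560,420]))
pickle.dump(out,open('masks.pkl','wb'))
print(r.sense()['time_s'])
E
```

```text
scene ruler_grip 0.59 1656 (np.float64(116.0), np.float64(239.0)) [ 59. 220. 173. 262.]
scene tray 0.64 7232 (np.float64(257.0), np.float64(252.0)) [183. 192. 346. 313.]
scene rail 0.88 1680 (np.float64(272.0), np.float64(270.0)) [213. 245. 332. 295.]
scene bottle1 0.9 640 (np.float64(251.0), np.float64(244.0)) [240. 221. 262. 266.]
scene bottle1 0.82 607 (np.float64(267.0), np.float64(220.0)) [260. 203. 280. 241.]
scene bottle1 0.8 508 (np.float64(231.0), np.float64(176.0)) [221. 155. 240. 192.]
scene bottle1 0.8 550 (np.float64(329.0), np.float64(192.0)) [319. 172. 338. 207.]
scene bottle1 0.58 669 (np.float64(222.0), np.float64(244.0)) [211. 225. 233. 262.]
scene tipbox 0.89 2134 (np.float64(362.0), np.float64(151.0)) [334. 122. 389. 179.]
scene tuberack 0.94 1941 (np.float64(436.0), np.float64(224.0)) [407. 209. 469. 242.]
scene jar 0.91 1659 (np.float64(154.0), np.float64(321.0)) [137. 297. 179. 348.]
side ruler_grip 0.79 1492 (np.float64(302.0), np.float64(347.0)) [280. 295. 324. 405.]
side tray 0.71 6386 (np.float64(301.0), np.float64(241.0)) [244. 190. 372. 288.]
side tray 0.
[... 275 characters left out ...]
.float64(247.0)) [219. 234. 236. 261.]
side bottle1 0.71 486 (np.float64(316.0), np.float64(250.0)) [309. 238. 329. 265.]
side bottle1 0.69 337 (np.float64(315.0), np.float64(227.0)) [305. 219. 325. 239.]
side bottle1 0.61 392 (np.float64(255.0), np.float64(180.0)) [248. 162. 266. 196.]
side bottle1 0.57 395 (np.float64(301.0), np.float64(200.0)) [291. 186. 311. 210.]
side tipbox 0.63 1449 (np.float64(206.0), np.float64(156.0)) [180. 135. 232. 179.]
side tuberack 0.66 719 (np.float64(286.0), np.float64(132.0)) [273. 116. 303. 148.]
side jar 0.7 936 (np.float64(399.0), np.float64(290.0)) [382. 268. 417. 312.]
side jar 0.59 1472 (np.float64(302.0), np.float64(348.0)) [281. 296. 325. 405.]
0.95
```

```bash
cat > fit.py <<'E'
import numpy as np,cv2,pickle
from scipy.optimize import minimize
from station import r
C={n:r.camera_model(n) for n in('scene','side')}
def proj(cam,P):
    c=C[cam]; X=P@c['R'].T+c['t']; p=X@c['mtx'].T; return p[:,:2]/p[:,2:]
def box(x0,x1,y0,y1,z0,z1): return np.array([[x,y,z] for x in(x0,x1) for y in(y0,y1) for z in(z0,z1)],float)
RULER=[box(.036,.05,-.12,.12,-.04,-.02),box(-.012,.012,-.02,.02,-.032,.02),box(-.012,.036,-.02,.02,-.04,-.032)]
TRAY=[box(-.13,.13,-.13,.13,0,.006)]
RAIL=[box(0,.012,-.125,.125,0,.031)]
BOT=[box(-.018,.018,-.018,.018,0,.056),box(-.012,.012,-.012,.012,.056,.078)]
def T(P,x,y,a,z):
    c,s=np.cos(a),np.sin(a); return np.c_[P[:,0]*c-P[:,1]*s+x,P[:,0]*s+P[:,1]*c+y,P[:,2]+z]
S=4
def render(cam,model,p,z):
    m=np.zeros((420*S,560*S),np.uint8)
    for b in model:
        q=proj(cam,T(b,*p,z)); h=cv2.convexHull(((q+.5)*S).astype(np.float32)); cv2.fillConvexPoly(m,np.round(h*16-8).astype(np.int32),255,shift=4)
    return cv2.resize(m,(560,420),interpolation=cv2.INTER_AREA).astype(float)/255
def fit(model,z,masks,p0,dc={},n=3):
    def loss(p):
        L=0
        for cam,m in masks.items():
            rr=render(cam,model,p,z); w=1-dc.get(cam,0)
            L+=1-(np.minimum(rr,m)*w).sum()/(np.maximum(rr,m)*w).sum()
        return L
    p=np.array(p0,float);best=None
    for k in range(n):
        sim=np.array([p]+[p+d for d in np.diag([.02,.02,.15])/(1+2*k)])
        o=minimize(loss,p,method='Nelder-Mead',options=dict(initial_simplex=sim,xatol=1e-5,fatol=1e-5)); p=o.x
    return p,o.fun
def ground(cam,uv,z=0):
    c=C[cam]; d=c['R'].T@np.linalg.solve(c['mtx'],[uv[0],uv[1],1]); o=-c['R'].T@c['t']; return o+d*(z-o[2])/d[2]
E
python3 - <<'E'
from fit import *
o=pickle.load(open('masks.pkl','rb'))
print('tray c',ground('scene',(257,252)),ground('side',(301,241)))
print('ruler',ground('scene',(116,239)),ground('side',(302,347)))
rm={c:o[c]['ruler_grip'][0]['pixels'].astype(float) for c in o}
g0=ground('scene',(116,239))
a=ground('scene',(59,242));b=ground('scene',(173,226)); print(a,b)
d=b-a; yaw=np.arctan2(d[1],d[0])+np.pi/2  # bar dir is y -> x = y-90; pick +90
for yw in(yaw,yaw-np.pi):
    for cams in(('scene','side'),('scene',),('side',)):
        print(cams,fit(RULER,.04,{c:rm[c] for c in cams},[g0[0],g0[1],yw]))
E
```

```text
tray c [ 0.59774114 -0.05545972  0.        ] [ 5.71144931e-01 -6.23057168e-02  1.11022302e-16]
ruler [ 0.43192566 -0.30821798  0.        ] [ 0.44794586 -0.31091309  0.        ]
[ 3.87260609e-01 -4.17359237e-01  1.11022302e-16] [ 0.44936667 -0.18764887  0.        ]
('scene', 'side') (array([ 0.47443234, -0.31404837,  2.92578924]), np.float64(0.2378901316269615))
('scene',) (array([ 0.47563051, -0.31239019,  2.93187896]), np.float64(0.10695835027994371))
('side',) (array([ 0.47348864, -0.31725205,  2.92432626]), np.float64(0.10960416066144874))
('scene', 'side') (array([ 0.43644812, -0.31052882, -0.23408983]), np.float64(1.4582273792900247))
('scene',) (array([ 0.43554487, -0.2945833 , -0.68669789]), np.float64(0.6523305448919956))
('side',) (array([ 0.43585071, -0.31123666, -0.19976514]), np.float64(0.6569978550098838))
```

```bash
python3 - <<'E'
import cv2
a=cv2.imread('pics/scene0.png')[180:320,50:350];b=cv2.imread('pics/side0.png')[170:415,230:430]
cv2.imwrite('pics/sc_crop.png',cv2.resize(a,(795,371),interpolation=cv2.INTER_CUBIC))
cv2.imwrite('pics/si_crop.png',cv2.resize(b,(480,588),interpolation=cv2.INTER_CUBIC))
E
```

```text
(no output)
```

View pics/sc_crop.png

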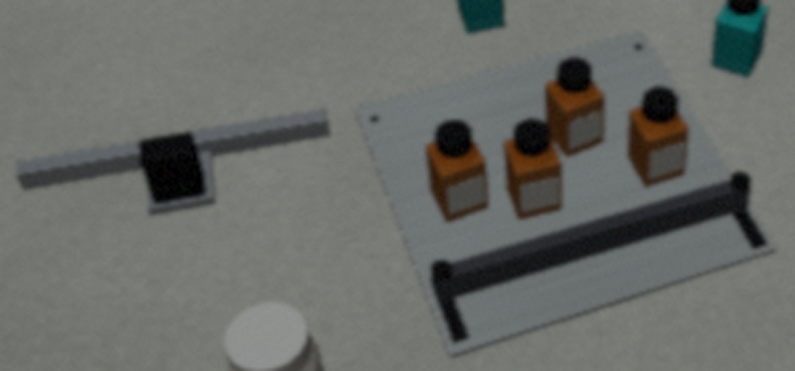

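View pics/si_crop.png

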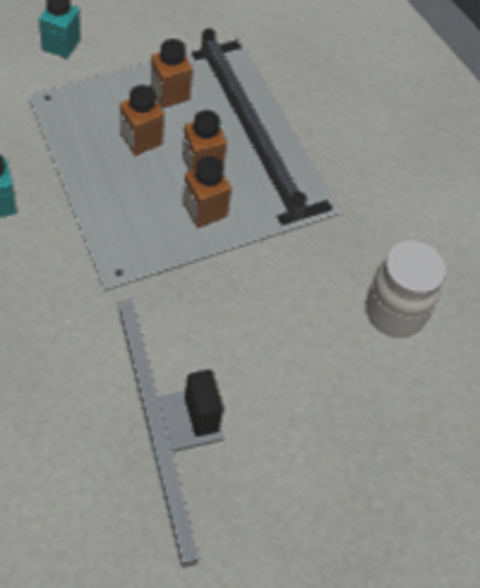

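```bash
python3 - <<'E'
from fit import *
from scipy.optimize import least_squares
s=np.array([(360,107),(645,35),(772,248),(453,355)])/2.65+[50,180]
d=np.array([(107,289),(33,98),(340,213)])/2.4+[230,170]
S_=[ground('scene',u,.004)[:2] for u in s]; D=[ground('side',u,.004)[:2] for u in d]
print(np.round(S_,4),np.round(D,4))
# local corners: front-right(-,-), front-left(-,+), rear-left, rear-right
Lc=np.array([(-.13,-.13),(-.13,.13),(.13,.13),(.13,-.13)])
def res(p,obs,idx):
    c,s=np.cos(p[2]),np.sin(p[2]);q=Lc[idx]@np.array([[c,s],[-s,c]])+p[:2];return (q-obs).ravel()
for obs,idx in((S_,[0,1,2,3]),(D,[0,1,3]),(S_+D,[0,1,2,3,0,1,3])):
    f=least_squares(res,[.6,-.05,-.2],args=(np.array(obs),idx)); print('tray',f.x,np.degrees(f.x[2]),np.round(f.fun*1000,1))
o=pickle.load(open('masks.pkl','rb'))
# amber bottles
tr=f.x
c,s_=np.cos(tr[2]),np.sin(tr[2]);Rm=np.array([[c,s_],[-s_,c]])
for cam in C:
    im=o[cam]['im']
    for L in o[cam]['bottle1']:
        m=L['pixels']; col=im[m].mean(0)
        if col[0]>col[2]: continue
        v,u=np.nonzero(m); g=ground(cam,(u.mean(),v.mean()),.04)
        p,fv=fit(BOT,.006,{cam:m.astype(float)},[g[0],g[1],tr[2]])
        print(cam,p.round(4),round(fv,3),'tray:',(Rm@(p[:2]-tr[:2])).round(4),np.degrees(p[2]-tr[2]).round(1))
    p,fv=fit(RAIL,.006,{cam:o[cam]['rail'][0]['pixels'].astype(float)},[tr[0]+.06,tr[1],tr[2]])
    print(cam,'rail',p.round(4),fv,(Rm@(p[:2]-tr[:2])).round(4))
E
```

```text
[[ 0.4495 -0.1577]
 [ 0.4773  0.096 ]
 [ 0.7273  0.0704]
 [ 0.7073 -0.1825]] [[ 0.45   -0.1641]
 [ 0.4741  0.089 ]
 [ 0.7044 -0.1864]]
tray [ 0.59035835 -0.04342745 -0.09646394] -5.526976751906179 [-1.1 -2.6 -3.8  2.5  5.   3.  -0.1 -2.8]
tray [ 0.58988945 -0.047882   -0.0899171 ] -5.151870306461079 [-1.3 -1.6 -2.   4.3  3.3 -2.7]
tray [ 0.59019727 -0.04538444 -0.09229011] -5.287833966315085 [-0.7 -5.2 -4.6  0.   4.3  1.6  0.3 -4.3 -1.2  1.2 -1.3  7.1  3.2 -0.5]
scene [ 0.6033 -0.0712 -0.2057] 0.1 tray: [ 0.0155 -0.0245] -6.5
scene [ 0.5586 -0.013  -0.1986] 0.105 tray: [-0.0344  0.0293] -6.1
scene [ 0.5778 -0.1228 -0.0984] 0.078 tray: [-0.0052 -0.0782] -0.4
scene rail [ 0.6632 -0.0496 -0.0973] 0.08302798008556367 [0.0731 0.0026]
side [ 0.5587 -0.0144 -0.0665] 0.125 tray: [-0.0342  0.028 ] 1.5
side [ 0.5788 -0.1239  0.0023] 0.055 tray: [-0.0041 -0.0792] 5.4
side [ 0.6051 -0.0684 -0.2535] 0.265 tray: [ 0.0169 -0.0215] -9.2
side [ 0.6166  0.0307 -0.1538] 0.1 tray: [0.0193 0.0781] -3.5
side rail [ 0.666  -0.0496 -0.1   ] 0.09229801917945202 [0.0759 0.0027]
```

```bash
cat > go.py <<'E'
# prints state and the row numbers for a target (x,y,z,yaw of tool x in deg, tool straight down)
import sys,numpy as np
from scipy.spatial.transform import Rotation as Ro
from station import r
def Rdown(yaw):
    a=np.radians(yaw);x=np.array([np.cos(a),np.sin(a),0]);z=np.array([0,0,-1.]);return np.c_[x,np.cross(z,x),z]
def rows(p,yaw,s=None):
    s=s or r.sense();R=s['ee_rot']
    d=R.T@(np.array(p)-s['tcp_pos'])/.3; t=Ro.from_matrix(R.T@Rdown(yaw)).as_rotvec(degrees=True)/180
    return d,t
def st():
    s=r.sense();R=s['ee_rot']
    print('t %.2f'%s['time_s'],'tcp',s['tcp_pos'].round(4),'yaw %.2f'%np.degrees(np.arctan2(R[1,0],R[0,0])),'tilt',np.degrees(R[:2,2]).round(2),'j',np.round(s['joints'],1),'F',s['wrist_force'].round(2),'M',s['moment'].round(3),'w %.3f'%s['gripper_width'])
    return s
if __name__=='__main__':
    s=st()
    if len(sys.argv)>4:
        a=[float(v) for v in sys.argv[1:5]]; d,t=rows(a[:3],a[3],s); print('shift',d.round(4),'turn',t.round(4))
E
python3 - <<'E'
from fit import *
for n,a,b,z in(('decoyA',(231,190),(228,259),.0),('decoyB',(328,206),(254,191),0),('jar',(154,335),(398,300),.02),('tip',(362,165),(208,165),.02),('rack',(436,226),(286,135),.02)):
    print(n,ground('scene',a,z).round(3),ground('side',b,z).round(3))
E
python3 go.py 0.42 0.35 0.26 -90
```

```text
decoyA [ 0.399 -0.028  0.   ] [ 0.382 -0.034  0.   ]
decoyB [0.546 0.149 0.   ] [ 0.528  0.146 -0.   ]
jar [ 0.705 -0.308  0.02 ] [ 0.691 -0.312  0.02 ]
tip [0.478 0.284 0.02 ] [0.44  0.279 0.02 ]
rack [0.719 0.315 0.02 ] [0.702 0.3   0.02 ]
t 0.95 tcp [0.1988 0.5925 0.2396] yaw -18.55 tilt [0. 0.] j [ 86.3  22.    0.5   0.  -68.4 -14.8] F [-0.84  0.29  0.41] M [ 0.016 -0.037  0.003] w 0.998
shift [ 0.9561  0.5318 -0.0681] turn [-0.     -0.      0.3969]
```

```bash
python3 -m creep '[[1,0.95,0.53,-0.07,0,0,0.397],[1,0.95,0.53,-0.07,0,0,0.397],[1,0.95,0.53,-0.07,0,0,0.397],[1,0.95,0.53,-0.07,0,0,0.397],[1,0.95,0.53,-0.07,0,0,0.397]]'; python3 go.py 0.45 0.25 0.26 -120
```

```text
time_s: 1.37
tcp_pos: [0.3396, 0.4372, 0.2533]
ee_rot: [[0.578, -0.816, 0.0], [-0.816, -0.578, 0.0], [-0.0, -0.0, -1.0]]
wrist_force: [0.7, 0.1, 0.6]
gripper_width: 0.999
t 1.37 tcp [0.3396 0.4372 0.2533] yaw -54.67 tilt [0.02 0.02] j [ 68.9  14.5  -8.5   0.  -67.  -33.6] F [0.71 0.09 0.57] M [ 0.063 -0.103  0.063] w 0.999
shift [ 0.722   0.0606 -0.0225] turn [-1.00e-04  1.00e-04  3.63e-01]
```

```bash
python3 -m creep '[[1,0.722,0.06,-0.02,0,0,0.363],[1,0.722,0.06,-0.02,0,0,0.363],[1,0.722,0.06,-0.02,0,0,0.363],[1,0.722,0.06,-0.02,0,0,0.363],[1,0.722,0.06,-0.02,0,0,0.363]]'; python3 go.py 0.47 0.05 0.26 -180
```

```text
time_s: 1.78
tcp_pos: [0.4453, 0.2576, 0.2594]
ee_rot: [[-0.009, -1.0, 0.001], [-1.0, 0.009, 0.001], [-0.001, -0.001, -1.0]]
wrist_force: [0.8, 1.1, -0.4]
gripper_width: 0.999
t 1.78 tcp [0.4453 0.2576 0.2594] yaw -90.50 tilt [0.04 0.05] j [ 48.1  10.3 -13.   -0.  -66.5 -48.6] F [ 0.8   1.1  -0.37] M [ 0.168 -0.09   0.025] w 0.999
shift [ 0.6911 -0.0886 -0.0026] turn [0.000e+00 4.000e-04 4.972e-01]
```

```bash
python3 -m creep '[[1,0.69,-0.09,0,0,0,0.497],[1,0.69,-0.09,0,0,0,0.497],[1,0.69,-0.09,0,0,0,0.497],[1,0.69,-0.09,0,0,0,0.497],[1,0.69,-0.09,0,0,0,0.497]]'; python3 go.py 0.47 -0.15 0.26 -220
```

```text
time_s: 2.2
tcp_pos: [0.47, 0.0507, 0.2597]
ee_rot: [[-0.592, -0.806, 0.001], [-0.806, 0.592, 0.001], [-0.001, -0.0, -1.0]]
wrist_force: [1.3, -0.5, 0.1]
gripper_width: 1.007
t 2.20 tcp [0.47   0.0507 0.2597] yaw -126.31 tilt [0.07 0.05] j [ 25.9   6.1 -18.1  -0.  -65.7 -62.2] F [ 1.28 -0.47  0.11] M [ 0.049 -0.249  0.01 ] w 1.007
shift [ 0.5389 -0.3961 -0.0017] turn [3.000e-04 5.000e-04 5.205e-01]
```

```bash
python3 -m creep '[[1,0.53,-0.39,0,0,0,0.52],[1,0.53,-0.39,0,0,0,0.52],[1,0.53,-0.39,0,0,0,0.52],[1,0.53,-0.39,0,0,0,0.52],[1,0.53,-0.39,0,0,0,0.52]]'; python3 go.py 0.4744 -0.314 0.26 -230
```

```text
time_s: 2.62
tcp_pos: [0.4696, -0.1493, 0.2599]
ee_rot: [[-0.952, -0.306, 0.001], [-0.306, 0.952, 0.001], [-0.001, 0.0, -1.0]]
wrist_force: [0.7, 0.5, -0.3]
gripper_width: 1.0
t 2.62 tcp [ 0.4696 -0.1493  0.2599] yaw -162.21 tilt [0.07 0.04] j [  1.3   8.1 -15.7  -0.  -66.1 -73.5] F [ 0.65  0.52 -0.28] M [ 0.116 -0.269 -0.048] w 1.000
shift [ 0.1525 -0.5275 -0.0007] turn [3.000e-04 3.000e-04 3.766e-01]
```

```bash
python3 -m creep '[[0.5,0.15,-0.527,0.1,0,0,-0.332],[0.5,0.15,-0.527,0.1,0,0,-0.332],[0.5,0.15,-0.527,0.1,0,0,-0.332],[0.5,0.15,-0.527,0.1,0,0,-0.332],[0.5,0.15,-0.527,0.1,0,0,-0.332]]'; python3 go.py 0.4744 -0.314 0.20 -102.4
```

```text
time_s: 3.03
tcp_pos: [0.4746, -0.3167, 0.2288]
ee_rot: [[-0.629, -0.777, 0.0], [-0.777, 0.629, 0.001], [-0.0, 0.0, -1.0]]
wrist_force: [0.9, 0.5, -0.1]
gripper_width: 0.705
t 3.03 tcp [ 0.4746 -0.3167  0.2288] yaw -128.98 tilt [0.   0.03] j [-17.5  17.2  -8.3  -0.  -64.5 -21.5] F [ 0.86  0.49 -0.06] M [ 0.132 -0.145  0.034] w 0.705
shift [-0.0065  0.0061  0.0961] turn [ 1.000e-04  2.000e-04 -1.476e-01]
```

```bash
python3 -m creep '[[0.5,-0.006,0.006,0.09,0,0,-0.1476],[0.5,-0.006,0.006,0.09,0,0,-0.1476],[0.5,-0.006,0.006,0.09,0,0,-0.1476],[0.5,-0.006,0.006,0.09,0,0,-0.1476],[0.5,-0.006,0.006,0.09,0,0,-0.1476]]'; python3 - <<'E'
from go import *
import cv2
s=st();im=r.capture('wrist');cv2.imwrite('pics/w1.png',im)
im=r.capture('side');cv2.imwrite('pics/s1.png',im)
im=r.capture('scene');cv2.imwrite('pics/sc1.png',im)
E
```

```text
time_s: 3.45
tcp_pos: [0.4743, -0.3143, 0.2017]
ee_rot: [[-0.214, -0.977, -0.0], [-0.977, 0.214, 0.0], [-0.0, 0.0, -1.0]]
wrist_force: [0.5, -0.5, -0.3]
gripper_width: 0.505
t 3.45 tcp [ 0.4743 -0.3143  0.2017] yaw -102.33 tilt [-0.01  0.03] j [-17.2  18.4 -10.8  -0.  -60.9   4.9] F [ 0.46 -0.53 -0.3 ] M [ 0.069 -0.014 -0.007] w 0.505
```

View pics/w1.png

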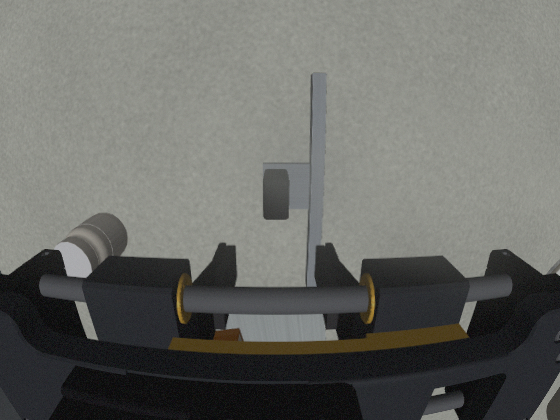

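View pics/s1.png

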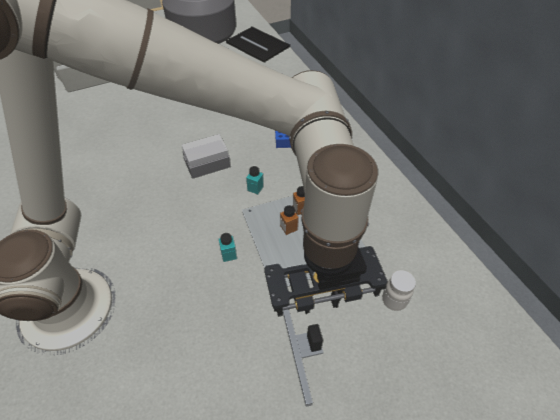

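```bash
cat > wr.py <<'E'
import numpy as np
from station import r
c=r.camera_model('wrist');M=c['mount'];K=c['mtx']
def wproj(P,s):
    R=s['ee_rot'];t=s['tcp_pos']
    T=(np.atleast_2d(P)-t)@R  # tool coords
    X=(T-M[:3,3])@M[:3,:3]
    th=np.arctan2(np.hypot(X[:,0],X[:,1]),X[:,2]); ph=np.arctan2(X[:,1],X[:,0])
    return np.c_[K[0,0]*th*np.cos(ph)+K[0,2],K[1,1]*th*np.sin(ph)+K[1,2]]
def wray(uv,s,z):
    d=(np.array(uv,float)-K[:2,2])/[K[0,0],K[1,1]];th=np.hypot(*d);
    v=np.array([*(d/th*np.sin(th)),np.cos(th)]); 
    w=s['ee_rot']@(M[:3,:3]@v); o=s['ee_rot']@M[:3,3]+s['tcp_pos']
    return o+w*(z-o[2])/w[2]
E
python3 - <<'E'
from wr import *
from fit import *
s=r.sense();p=(.4744,-.314,2.926)
im=cv2.imread('pics/w1.png')
for b in RULER:
    for u in wproj(T(b,*p,.04),s): cv2.circle(im,tuple(int(v) for v in np.clip(u,-1e3,1e3)),2,(0,0,255),-1)
print('top',wproj(T(RULER[1],*p,.04),s).round(1).tolist())
print('bar far ends',wproj(T(RULER[0],*p,.04),s).round(1).tolist())
cv2.imwrite('pics/w1o.png',im)
E
```

```text
top [[264.2, 204.3], [262.3, 220.2], [263.7, 168.1], [261.6, 178.4], [286.2, 204.3], [287.9, 220.1], [286.3, 168.1], [288.2, 178.3]]
bar far ends [[304.8, 280.5], [306.2, 288.9], [308.9, 74.3], [311.0, 72.1], [316.1, 280.2], [318.0, 288.6], [322.1, 74.7], [324.9, 72.6]]
```

View pics/w1o.png

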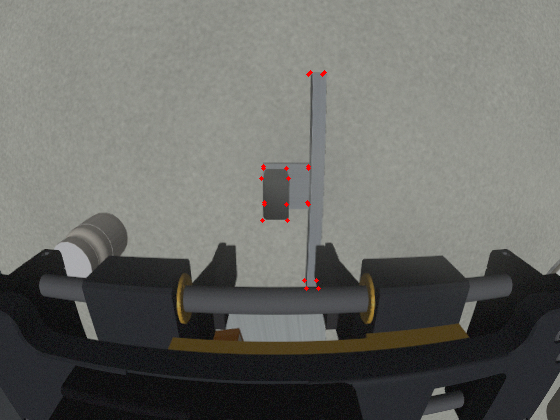

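```bash
python3 -m creep '[[0.5,0,0.001,0.13,0,0,0],[0.5,0,0.001,0.25,0,0,0],[0.5,0,0.001,0.36,0,0,0],[0.5,0,0.001,0.42,0,0,0],[0.5,0,0.001,0.43,0,0,0]]'; python3 go.py 0.4744 -0.314 0.042 -102.4
```

```text
time_s: 4.02
tcp_pos: [0.4716, -0.3128, 0.0691]
ee_rot: [[-0.219, -0.976, -0.007], [-0.976, 0.219, 0.004], [-0.002, 0.008, -1.0]]
wrist_force: [-0.0, 0.6, -0.1]
gripper_width: 0.502
t 4.02 tcp [ 0.4716 -0.3128  0.0691] yaw -102.65 tilt [-0.42  0.21] j [-17.2  26.8 -19.6  -0.1 -44.    4.6] F [-0.03  0.57 -0.14] M [0.09  0.006 0.006] w 0.502
shift [ 0.0019 -0.0108  0.0901] turn [ 0.0025  0.0006 -0.0014]
```

```bash
python3 -m creep '[[0.5,0.002,-0.010,0.045,0.0025,0,-0.001],[0.5,0.002,-0.010,0.09,0.0025,0,-0.001],[0.5,0.002,-0.010,0.09,0.0025,0,-0.001]]'; python3 go.py 0.4744 -0.314 0.042 -102.4
```

```text
time_s: 4.27
tcp_pos: [0.4734, -0.3136, 0.0409]
ee_rot: [[-0.217, -0.976, -0.002], [-0.976, 0.217, 0.003], [-0.002, 0.003, -1.0]]
wrist_force: [-0.5, 0.5, -0.3]
gripper_width: 0.5
t 4.27 tcp [ 0.4734 -0.3136  0.0409] yaw -102.54 tilt [-0.14  0.18] j [-17.2  29.2 -20.8  -0.2 -40.2   4.9] F [-0.46  0.49 -0.33] M [ 0.139 -0.009  0.015] w 0.500
shift [ 0.0006 -0.0036 -0.0038] turn [ 0.001   0.0008 -0.0008]
```

Aligned. Closing now.

```bash
python3 -m creep '[[0,0.001,-0.003,-0.003,0.001,0.001,-0.001],[0,0.001,-0.003,-0.003,0.001,0.001,-0.001],[0,0.001,-0.003,-0.003,0.001,0.001,-0.001],[0,0.001,-0.003,-0.003,0.001,0.001,-0.001],[0,0.001,-0.003,-0.003,0.001,0.001,-0.001]]'; python3 go.py 0.4744 -0.314 0.042 -102.4;python3 -m creep '[[0,0,0,0,0,0,0],[0,0,0,0,0,0,0]]'; python3 go.py
```

```text
time_s: 4.68
tcp_pos: [0.4746, -0.3142, 0.043]
ee_rot: [[-0.214, -0.977, 0.001], [-0.977, 0.214, -0.001], [0.001, -0.002, -1.0]]
wrist_force: [-0.6, 0.9, 4.1]
gripper_width: 0.276
t 4.68 tcp [ 0.4746 -0.3142  0.043 ] yaw -102.35 tilt [ 0.08 -0.07] j [-17.2  29.  -20.9   0.1 -40.1   4.8] F [-0.62  0.91  4.07] M [ 0.391  0.181 -0.019] w 0.276
shift [-0.0006  0.001   0.0034] turn [-0.0005 -0.0003  0.0003]
time_s: 4.85
tcp_pos: [0.4746, -0.3141, 0.043]
ee_rot: [[-0.214, -0.977, 0.002], [-0.977, 0.214, -0.001], [0.001, -0.002, -1.0]]
wrist_force: [0.3, 1.9, 0.7]
gripper_width: 0.27
t 4.85 tcp [ 0.4746 -0.3141  0.043 ] yaw -102.37 tilt [ 0.1  -0.07] j [-17.2  29.  -20.9   0.1 -40.    4.8] F [0.3  1.87 0.65] M [ 0.438  0.025 -0.006] w 0.270
```

```bash
python3 -m creep '[[0,0,0,-0.05,0,0,0],[0,0,0,-0.12,0,0,0],[0,0,0,-0.22,0,0,0],[0,0,0,-0.33,0,0,0],[0,0,0,-0.40,0,0,0]]'; python3 - <<'E'
from go import *
import cv2
s=st();im=r.capture('wrist');cv2.imwrite('pics/w2.png',im)
E
python3 go.py 0.42 -0.25 0.20 -60
```

```text
time_s: 5.27
tcp_pos: [0.4749, -0.3143, 0.1654]
ee_rot: [[-0.214, -0.977, 0.004], [-0.977, 0.214, -0.002], [0.001, -0.005, -1.0]]
wrist_force: [0.8, 0.3, -3.2]
gripper_width: 0.273
t 5.27 tcp [ 0.4749 -0.3143  0.1654] yaw -102.36 tilt [ 0.23 -0.13] j [-17.2  20.2 -13.8   0.1 -55.7   4.8] F [ 0.82  0.3  -3.22] M [ 0.014 -0.308  0.024] w 0.273
t 5.32 tcp [ 0.477  -0.3154  0.1695] yaw -102.31 tilt [ 0.62 -0.34] j [-17.2  20.  -13.5   0.2 -55.8   4.8] F [ 1.38 -1.96 -0.2 ] M [-0.134 -0.337 -0.008] w 0.271
shift [-0.1721  0.2308 -0.105 ] turn [-0.0032 -0.0025 -0.235 ]
```

View pics/w2.png

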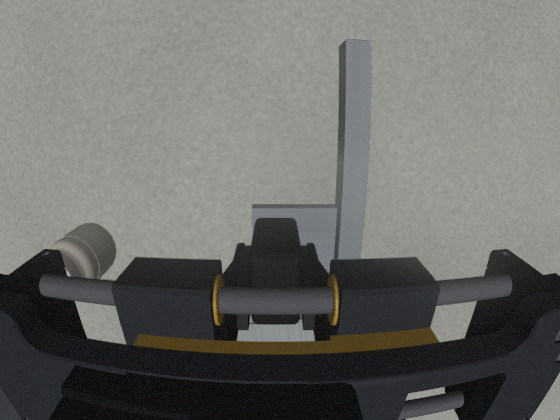

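```bash
python3 -m creep '[[0,-0.06,0.08,-0.06,-0.003,-0.002,-0.235],[0,-0.1,0.14,-0.1,-0.003,-0.002,-0.235],[0,-0.17,0.23,-0.1,-0.003,-0.002,-0.235],[0,-0.17,0.23,-0.1,-0.003,-0.002,-0.235],[0,-0.17,0.23,-0.1,-0.003,-0.002,-0.235]]'; python3 go.py 0.42 -0.18 0.20 -20
```

```text
time_s: 5.73
tcp_pos: [0.418, -0.2492, 0.1976]
ee_rot: [[0.404, -0.915, -0.001], [-0.915, -0.404, 0.0], [-0.001, 0.001, -1.0]]
wrist_force: [1.0, -0.2, -3.2]
gripper_width: 0.271
t 5.73 tcp [ 0.418  -0.2492  0.1976] yaw -66.17 tilt [-0.04  0.02] j [-11.6  10.7 -22.1  -0.  -57.2  35.5] F [ 1.02 -0.15 -3.18] M [-0.032 -0.212  0.005] w 0.271
shift [-0.2082 -0.0994 -0.008 ] turn [ 1.000e-04  2.000e-04 -2.565e-01]
```

```bash
python3 -m creep '[[0,-0.2,-0.1,-0.008,0,0,-0.256],[0,-0.2,-0.1,-0.008,0,0,-0.256],[0,-0.2,-0.1,-0.008,0,0,-0.256],[0,-0.2,-0.1,-0.008,0,0,-0.256],[0,-0.2,-0.1,-0.008,0,0,-0.256]]'; python3 go.py 0.43 -0.12 0.20 20
```

```text
time_s: 6.15
tcp_pos: [0.4204, -0.1813, 0.1988]
ee_rot: [[0.863, -0.505, -0.002], [-0.505, -0.863, 0.001], [-0.002, 0.0, -1.0]]
wrist_force: [-0.3, -0.1, -3.7]
gripper_width: 0.274
t 6.15 tcp [ 0.4204 -0.1813  0.1988] yaw -30.36 tilt [-0.11  0.06] j [ -2.9   7.9 -25.5  -0.1 -56.8  62.6] F [-0.32 -0.06 -3.67] M [0.057 0.003 0.019] w 0.274
shift [-0.0756 -0.1925 -0.0037] turn [-0.0003  0.0007 -0.2798]
```

```bash
python3 -m creep '[[0,-0.075,-0.19,-0.004,0,0,-0.28],[0,-0.075,-0.19,-0.004,0,0,-0.28],[0,-0.075,-0.19,-0.004,0,0,-0.28],[0,-0.075,-0.19,-0.004,0,0,-0.28],[0,-0.075,-0.19,-0.004,0,0,-0.28]]'; python3 go.py 0.44 -0.08 0.20 55
```

```text
time_s: 6.57
tcp_pos: [0.4289, -0.1201, 0.1988]
ee_rot: [[0.995, 0.095, -0.004], [0.095, -0.996, 0.002], [-0.004, -0.002, -1.0]]
wrist_force: [0.2, -0.8, -2.7]
gripper_width: 0.273
t 6.57 tcp [ 0.4289 -0.1201  0.1988] yaw 5.44 tilt [-0.22  0.1 ] j [  5.3   6.7 -26.9  -0.1 -56.7  90.2] F [ 0.15 -0.82 -2.72] M [0.047 0.014 0.011] w 0.273
shift [ 0.0496 -0.1296 -0.004 ] turn [-0.0011  0.0008 -0.2754]
```

```bash
python3 -m creep '[[0,0.05,-0.13,-0.004,-0.001,0.001,-0.275],[0,0.05,-0.13,-0.004,-0.001,0.001,-0.275],[0,0.05,-0.13,-0.004,-0.001,0.001,-0.275],[0,0.05,-0.13,-0.004,-0.001,0.001,-0.275],[0,0.05,-0.13,-0.004,-0.001,0.001,-0.275]]'; python3 go.py 0.45 -0.04 0.20 84.5
```

```text
time_s: 6.98
tcp_pos: [0.4391, -0.0795, 0.1986]
ee_rot: [[0.752, 0.659, -0.003], [0.659, -0.752, 0.001], [-0.002, -0.003, -1.0]]
wrist_force: [0.5, -0.4, -3.1]
gripper_width: 0.273
t 6.98 tcp [ 0.4391 -0.0795  0.1986] yaw 41.22 tilt [-0.17  0.05] j [ 1.070e+01  6.700e+00 -2.680e+01 -1.000e-01 -5.660e+01  1.206e+02] F [ 0.51 -0.39 -3.08] M [ 0.01  -0.015  0.038] w 0.273
shift [ 0.1141 -0.075  -0.0048] turn [-1.000e-03  2.000e-04 -2.404e-01]
```

```bash
python3 -m creep '[[0,0.11,-0.075,-0.005,-0.001,0,-0.24],[0,0.11,-0.075,-0.005,-0.001,0,-0.24],[0,0.11,-0.075,-0.005,-0.001,0,-0.24],[0,0.11,-0.075,-0.005,-0.001,0,-0.24],[0,0.11,-0.075,-0.005,-0.001,0,-0.24]]'; python3 go.py 0.45 -0.04 0.20 84.5
```

```text
time_s: 7.4
tcp_pos: [0.448, -0.0406, 0.1986]
ee_rot: [[0.224, 0.974, -0.003], [0.974, -0.224, -0.0], [-0.001, -0.003, -1.0]]
wrist_force: [-1.3, -0.6, -3.3]
gripper_width: 0.274
t 7.40 tcp [ 0.448  -0.0406  0.1986] yaw 77.03 tilt [-0.18 -0.01] j [ 15.6   7.1 -26.4  -0.  -56.7 151.4] F [-1.34 -0.63 -3.27] M [-0.085 -0.094  0.024] w 0.274
shift [ 0.0033  0.006  -0.0045] turn [-0.001   0.0002 -0.0415]
```

Now finish the turn and look with all cameras to refine the tray, rail and in-hand poses.

```bash
python3 -m creep '[[0,0.003,0.006,-0.005,-0.001,0,-0.0415],[0,0.003,0.006,-0.005,-0.001,0,-0.0415],[0,0.003,0.006,-0.005,-0.001,0,-0.0415],[0,0.003,0.006,-0.005,-0.001,0,-0.0415]]'; python3 - <<'E'
from go import *
import cv2,pickle
s=st();pickle.dump(s,open('s3.pkl','wb'))
for n in('wrist','side','scene'): cv2.imwrite(f'pics/{n}3.png',r.capture(n))
E
```

```text
time_s: 7.73
tcp_pos: [0.4495, -0.0402, 0.1995]
ee_rot: [[0.099, 0.995, -0.002], [0.995, -0.099, -0.001], [-0.001, -0.001, -1.0]]
wrist_force: [-0.7, -0.8, -3.2]
gripper_width: 0.275
t 7.73 tcp [ 0.4495 -0.0402  0.1995] yaw 84.34 tilt [-0.09 -0.05] j [ 15.6   7.1 -26.3   0.  -56.7 158.7] F [-0.75 -0.77 -3.22] M [-0.088 -0.051 -0.034] w 0.275
```

View pics/wrist3.png

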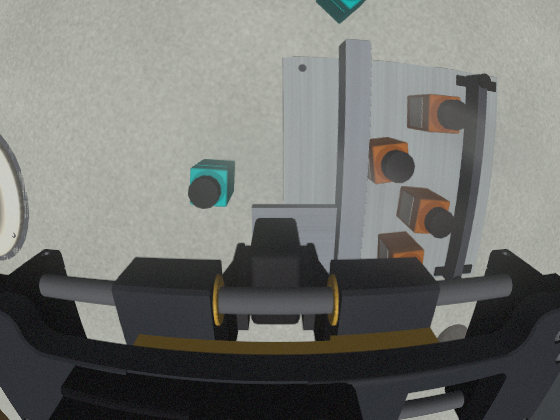

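View pics/side3.png

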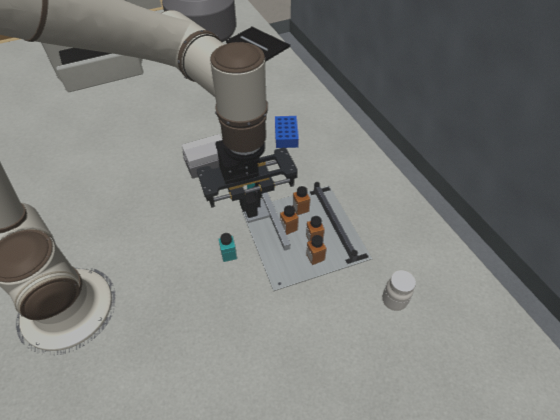

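View pics/scene3.png

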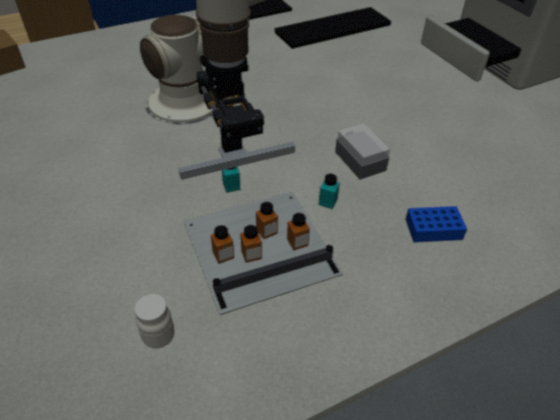

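```bash
python3 - <<'E'
import cv2
a=cv2.imread('pics/wrist3.png')[30:285,260:520]
cv2.imwrite('pics/w3c.png',cv2.resize(a,(611,599),interpolation=cv2.INTER_CUBIC))
E
```

```text
(no output)
```

View pics/w3c.png

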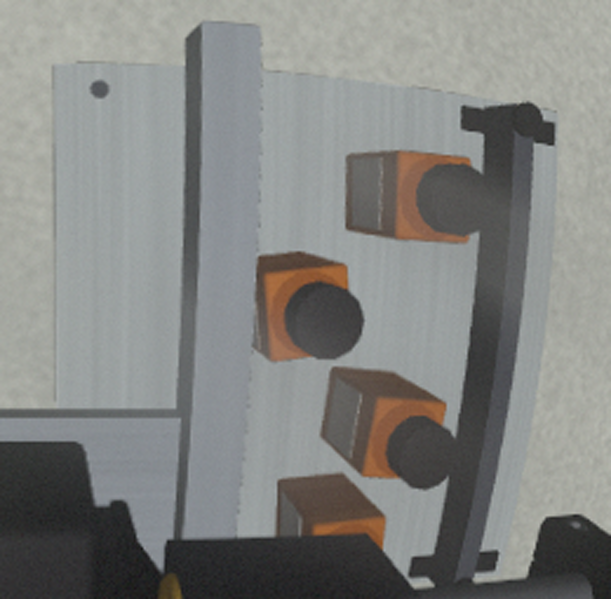

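```bash
python3 - <<'E'
import pickle
from wr import *
s=pickle.load(open('s3.pkl','rb'))
def w(pts,z): return np.array([wray(np.array(p)/2.35+[260,30],s,z) for p in pts])[:,:2]
def line(n,pts,z):
    q=w(pts,z);c=q.mean(0);u,S,v=np.linalg.svd(q-c);d=v[0]*np.sign(v[0][1]);print(n,'y-axis dir yaw-90: %.2f'%(np.degrees(np.arctan2(d[1],d[0]))-90),'res mm',((q-c)@v[1]*1000).round(2),q.round(4).tolist())
line('railtopfront',[(513,140),(505,250),(487,400),(468,500)],.037)
line('railtoprear',[(533,140),(526,250),(508,400)],.037)
line('trayrear',[(557,112),(551,220),(530,420),(510,530)],.006)
line('trayfront',[(54,66),(56,250),(58,400)],.006)
line('trayleft',[(54,66),(150,66),(350,82),(470,98)],.006)
zt=s['tcp_pos'][2]-.043+.02
line('bar top front',[(261,27),(258,150),(248,350),(238,540)],zt)
line('bar top back',[(203,24),(199,250),(188,450),(184,535)],zt)
print('pred bar face center', s['tcp_pos']+s['ee_rot'][:,1]*.05, s['ee_rot'][:,1])
E
```

```text
railtopfront y-axis dir yaw-90: -6.49 res mm [ 0.25 -0.41  0.15  0.02] [[0.6753, 0.0553], [0.6689, 0.0044], [0.6613, -0.0667], [0.6554, -0.1177]]
railtoprear y-axis dir yaw-90: -6.06 res mm [ 0.15 -0.26  0.11] [[0.6874, 0.0558], [0.6815, 0.0042], [0.6742, -0.0679]]
trayrear y-axis dir yaw-90: -4.93 res mm [ 0.96 -1.13 -0.38  0.55] [[0.7284, 0.0729], [0.7214, 0.0161], [0.7129, -0.0916], [0.7082, -0.1571]]
trayfront y-axis dir yaw-90: -4.84 res mm [ 0.08 -0.16  0.09] [[0.4701, 0.0945], [0.4629, 0.0127], [0.4573, -0.0561]]
trayleft y-axis dir yaw-90: 84.90 res mm [ 0.25 -0.41  0.24 -0.07] [[0.4701, 0.0945], [0.512, 0.0915], [0.6058, 0.0824], [0.672, 0.0768]]
bar top front y-axis dir yaw-90: -5.40 res mm [ 0.54 -0.25 -0.89  0.6 ] [[0.5105, 0.0742], [0.507, 0.0458], [0.5021, 0.0001], [0.499, -0.0483]]
bar top back y-axis dir yaw-90: -5.80 res mm [ 0.13 -0.13 -0.31  0.31] [[0.4972, 0.075], [0.4917, 0.024], [0.4868, -0.0228], [0.4851, -0.0452]]
pred bar face center [ 0.49920599 -0.04508407  0.19941093] [ 0.99511915 -0.09867001 -0.0014488 ]
```

```bash
python3 go.py 0.469 -0.0315 0.08 84.6
```

```text
t 7.88 tcp [ 0.4498 -0.0401  0.1999] yaw 84.41 tilt [-0.03 -0.04] j [ 15.6   7.1 -26.2   0.  -56.7 158.7] F [ 0.88  0.74 -4.05] M [-0.099 -0.06   0.033] w 0.268
shift [0.0352 0.0611 0.3997] turn [-0.0001  0.0002 -0.001 ]
```

```bash
python3 -m creep '[[0,0.035,0.061,0.1,0,0,-0.001],[0,0.035,0.061,0.2,0,0,-0.001],[0,0.035,0.061,0.3,0,0,-0.001],[0,0.035,0.061,0.37,0,0,-0.001],[0,0.035,0.061,0.4,0,0,-0.001]]';  python3 go.py 0.469 -0.0315 0.0545 84.6
```

```text
time_s: 8.3
tcp_pos: [0.467, -0.032, 0.077]
ee_rot: [[0.096, 0.995, -0.007], [0.995, -0.096, -0.002], [-0.003, -0.006, -1.0]]
wrist_force: [-0.3, -0.5, -2.7]
gripper_width: 0.269
t 8.30 tcp [ 0.467 -0.032  0.077] yaw 84.51 tilt [-0.37 -0.11] j [ 16.   18.5 -33.    0.  -38.9 158.5] F [-0.34 -0.49 -2.69] M [-0.113  0.05  -0.029] w 0.269
shift [0.0026 0.0071 0.0749] turn [-0.002   0.0008 -0.0005]
```

```bash
python3 -m creep '[[0,0.002,0.007,0.04,-0.002,0.001,0],[0,0.002,0.007,0.07,-0.002,0.001,0],[0,0.002,0.007,0.074,-0.002,0.001,0]]';  python3 go.py 0.469 -0.0315 0.0545 84.6; python3 -m creep '[[0,0,0,0,0,0,0],[0,0,0,0,0,0,0]]';python3 go.py 0.469 -0.0315 0.0545 84.6; python3 - <<'E'
from station import r
import cv2
a=r.capture('side')[150:300,200:400];b=r.capture('scene')[120:320,160:360]
cv2.imwrite('pics/c4.png',cv2.hconcat([cv2.resize(a,(400,300),interpolation=cv2.INTER_CUBIC),cv2.resize(b,(300,300),interpolation=cv2.INTER_CUBIC)]))
E
```

```text
time_s: 8.55
tcp_pos: [0.4684, -0.0318, 0.0538]
ee_rot: [[0.096, 0.995, -0.002], [0.995, -0.096, -0.0], [-0.0, -0.002, -1.0]]
wrist_force: [0.3, -0.2, -3.7]
gripper_width: 0.274
t 8.55 tcp [ 0.4684 -0.0318  0.0538] yaw 84.48 tilt [-0.13 -0.  ] j [ 1.600e+01  2.080e+01 -3.420e+01 -1.000e-01 -3.520e+01  1.585e+02] F [ 0.32 -0.17 -3.72] M [-0.103 -0.042 -0.02 ] w 0.274
shift [ 0.0013  0.0018 -0.0023] turn [-0.0007  0.0001 -0.0007]
time_s: 8.72
tcp_pos: [0.4692, -0.0317, 0.0546]
ee_rot: [[0.096, 0.995, -0.001], [0.995, -0.096, 0.0], [0.0, -0.001, -1.0]]
wrist_force: [-0.5, 0.3, -3.3]
gripper_width: 0.272
t 8.72 tcp [ 0.4692 -0.0317  0.0546] yaw 84.48 tilt [-0.04  0.01] j [ 16.   20.7 -34.1  -0.  -35.2 158.5] F [-0.54  0.28 -3.3 ] M [-0.069 -0.079  0.01 ] w 0.272
shift [ 0.0006 -0.0006  0.0004] turn [-0.0002 -0.     -0.0007]
```

View pics/c4.png

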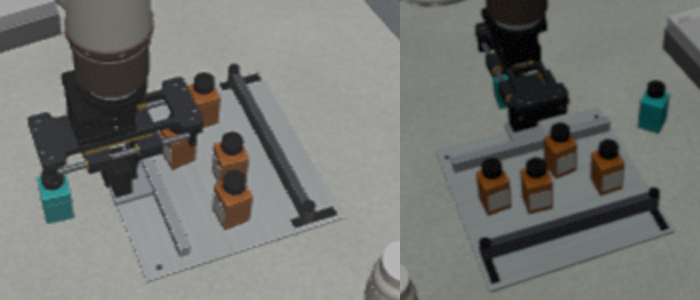

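```bash
python3 -m creep '[[0,0,0.0133,0,0,0,-0.0007],[0,0,0.0267,0,0,0,-0.0007],[0,0,0.04,0,0,0,-0.0007],[0,0,0.0533,0,0,0,-0.0007],[0,0,0.0667,0,0,0,-0.0007]]'; cat > push.py <<'E'
from go import *
s=st();R=s['ee_rot'];a=np.radians(-5.4);ax=np.array([np.cos(a),np.sin(a),0]);ay=np.array([-np.sin(a),np.cos(a),0])
q=s['tcp_pos']+R[:,1]*.05-np.array([.664,-.0496,0])
print('face in rail frame x %.1f y %.1f mm'%(q@ax*1e3,q@ay*1e3),'F along %.2f'%(-(s['wrist_force']@ax)),'side %.2f'%(s['wrist_force']@ay), 'yaw err %.2f'%(np.degrees(np.arctan2(R[1,0],R[0,0]))-84.6),'z err %.4f'%(s['tcp_pos'][2]-.0545))
import sys
D=float(sys.argv[1])/1e3 if len(sys.argv)>1 else 0
t=np.array([.664,-.0496,0])+ax*(q@ax+D-.05)+ay*(-.002); t[2]=.0545
d,tt=rows(t,84.6,s); print('row',d.round(4),tt.round(4))
E
python3 push.py 20
```

```text
time_s: 9.23
tcp_pos: [0.4896, -0.0336, 0.0549]
ee_rot: [[0.094, 0.996, -0.0], [0.996, -0.094, 0.0], [0.0, -0.0, -1.0]]
wrist_force: [0.4, 0.5, -2.9]
gripper_width: 0.277
t 9.23 tcp [ 0.4896 -0.0336  0.0549] yaw 84.61 tilt [-0.    0.03] j [ 15.1  22.2 -31.3  -0.  -36.5 159.6] F [ 0.36  0.45 -2.88] M [-0.058  0.037 -0.022] w 0.277
face in rail frame x -125.1 y -0.5 mm F along -0.32 side 0.48 yaw err 0.01 z err 0.0004
row [-0.005   0.0667  0.0013] [-0.     -0.0002  0.    ]
```

```bash
python3 -m creep '[[0,0,0.0133,0.001,0,0,0],[0,-0.001,0.0267,0.001,0,0,0],[0,-0.002,0.04,0.001,0,0,0],[0,-0.003,0.0533,0.001,0,0,0],[0,-0.004,0.0667,0.001,0,0,0]]'; python3 push.py 20
```

```text
time_s: 9.65
tcp_pos: [0.5097, -0.0368, 0.0544]
ee_rot: [[0.094, 0.996, -0.0], [0.996, -0.094, 0.0], [0.0, -0.0, -1.0]]
wrist_force: [-0.2, -0.4, -2.8]
gripper_width: 0.273
t 9.65 tcp [ 0.5097 -0.0368  0.0544] yaw 84.60 tilt [-0.03  0.02] j [ 14.1  23.8 -28.5  -0.  -37.7 160.6] F [-0.18 -0.39 -2.79] M [-0.082  0.125  0.005] w 0.273
face in rail frame x -104.8 y -1.8 mm F along 0.14 side -0.41 yaw err 0.00 z err -0.0001
row [-0.0007  0.0667 -0.0002] [-0.0002 -0.0001  0.    ]
```

```bash
python3 -m creep '[[0,0,0.0133,0,0,0,0],[0,0,0.0267,0,0,0,0],[0,0,0.04,0,0,0,0],[0,0,0.0533,0,0,0,0],[0,0,0.0667,0,0,0,0]]'; python3 push.py 20;  python3 - <<'E'
from station import r
import cv2
a=r.capture('side')[150:300,200:400];b=r.capture('scene')[120:320,160:360]
cv2.imwrite('pics/c5.png',cv2.hconcat([cv2.resize(a,(400,300),interpolation=cv2.INTER_CUBIC),cv2.resize(b,(300,300),interpolation=cv2.INTER_CUBIC)]))
E
```

```text
time_s: 10.07
tcp_pos: [0.5298, -0.0388, 0.0543]
ee_rot: [[0.094, 0.996, -0.001], [0.996, -0.094, 0.0], [0.0, -0.001, -1.0]]
wrist_force: [-0.2, 0.3, -3.2]
gripper_width: 0.275
t 10.07 tcp [ 0.5298 -0.0388  0.0543] yaw 84.59 tilt [-0.05  0.02] j [ 1.330e+01  2.530e+01 -2.570e+01 -1.000e-01 -3.910e+01  1.613e+02] F [-0.2   0.3  -3.18] M [-0.057  0.164 -0.027] w 0.275
face in rail frame x -84.6 y -1.9 mm F along 0.23 side 0.27 yaw err -0.01 z err -0.0002
row [-0.0005  0.0667 -0.0006] [-0.0003 -0.0001 -0.    ]
```

View pics/c5.png

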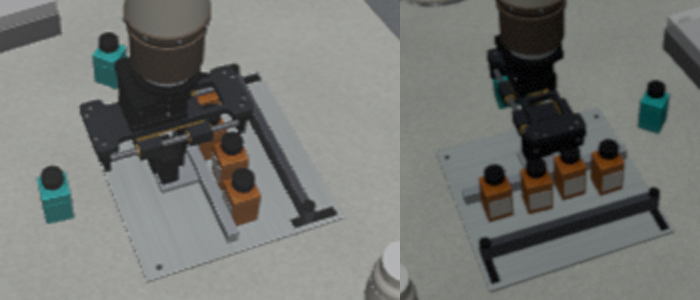

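```bash
python3 -m creep '[[0,0,0.0133,0,0,0,0],[0,0,0.0267,0,0,0,0],[0,0,0.04,0,0,0,0],[0,0,0.0533,-0.001,0,0,0],[0,0,0.0667,-0.001,0,0,0]]'; python3 push.py 15
```

```text
time_s: 10.58
tcp_pos: [0.5506, -0.0406, 0.0546]
ee_rot: [[0.094, 0.996, -0.0], [0.996, -0.094, 0.0], [0.0, -0.0, -1.0]]
wrist_force: [-0.8, -0.0, -3.8]
gripper_width: 0.272
t 10.58 tcp [ 0.5506 -0.0406  0.0546] yaw 84.60 tilt [-0.    0.02] j [ 12.6  26.8 -22.7  -0.  -40.5 162. ] F [-0.76 -0.02 -3.82] M [-0.09   0.397  0.022] w 0.272
face in rail frame x -63.7 y -1.7 mm F along 0.75 side -0.09 yaw err 0.00 z err 0.0001
row [-0.0009  0.05    0.0004] [-0.     -0.0001  0.    ]
```

```bash
python3 -m creep '[[0,0,0.01,0,0,0,0],[0,0,0.02,0,0,0,0],[0,0,0.03,0,0,0,0],[0,0,0.04,0,0,0,0],[0,0,0.05,0,0,0,0]]'; python3 push.py 10
```

```text
time_s: 11.0
tcp_pos: [0.5658, -0.0421, 0.0546]
ee_rot: [[0.094, 0.996, -0.0], [0.996, -0.094, 0.0], [0.0, -0.0, -1.0]]
wrist_force: [-1.8, -0.2, -3.5]
gripper_width: 0.27
t 11.00 tcp [ 0.5658 -0.0421  0.0546] yaw 84.60 tilt [-0.02  0.02] j [ 12.1  27.9 -20.5  -0.  -41.6 162.5] F [-1.82 -0.18 -3.52] M [-0.077  0.364  0.032] w 0.270
face in rail frame x -48.5 y -1.8 mm F along 1.79 side -0.35 yaw err -0.00 z err 0.0001
row [-0.0007  0.0333  0.0003] [-0.0001 -0.0001 -0.    ]
```

```bash
python3 -m creep '[[0,0,0.006,0,0,0,0],[0,0,0.012,0,0,0,0],[0,0,0.018,0,0,0,0],[0,0,0.024,0,0,0,0],[0,0,0.03,0,0,0,0]]'; python3 push.py 10
```

```text
time_s: 11.42
tcp_pos: [0.5748, -0.043, 0.0546]
ee_rot: [[0.094, 0.996, -0.0], [0.996, -0.094, 0.0], [0.0, -0.0, -1.0]]
wrist_force: [-0.9, -0.6, -3.2]
gripper_width: 0.269
t 11.42 tcp [ 0.5748 -0.043   0.0546] yaw 84.60 tilt [-0.03  0.02] j [ 11.8  28.6 -19.2  -0.  -42.2 162.8] F [-0.9  -0.58 -3.22] M [ 0.     0.344 -0.029] w 0.269
face in rail frame x -39.4 y -1.8 mm F along 0.84 side -0.66 yaw err -0.00 z err 0.0001
row [-0.0007  0.0333  0.0002] [-0.0002 -0.0001 -0.    ]
```

```bash
python3 -m creep '[[0,0,0.004,0,0,0,0],[0,0,0.008,0,0,0,0],[0,0,0.012,0,0,0,0],[0,0,0.016,0,0,0,0]]'; python3 push.py 10
```

```text
time_s: 11.75
tcp_pos: [0.5789, -0.0434, 0.0544]
ee_rot: [[0.095, 0.995, -0.002], [0.995, -0.095, 0.0], [0.0, -0.002, -1.0]]
wrist_force: [-3.3, 1.5, -2.2]
gripper_width: 0.277
t 11.75 tcp [ 0.5789 -0.0434  0.0544] yaw 84.56 tilt [-0.12  0.03] j [ 1.17e+01  2.90e+01 -1.85e+01 -1.00e-01 -4.27e+01  1.63e+02] F [-3.25  1.55 -2.2 ] M [ 0.163  1.062 -0.202] w 0.277
face in rail frame x -35.3 y -1.9 mm F along 3.38 side 1.24 yaw err -0.04 z err -0.0001
row [-0.0005  0.0333 -0.0005] [-0.0007 -0.0001 -0.0002]
```

```bash
python3 -m creep '[[0,0,0.0025,0,0,0,0],[0,0,0.005,0,0,0,0],[0,0,0.0075,0,0,0,0]]'|sed -n 2p; python3 push.py 10;  python3 -m creep '[[0,0,0.0025,0,0,0,0],[0,0,0.005,0,0,0,0],[0,0,0.0075,0,0,0,0]]'|sed -n 2p; python3 push.py 10
```

```text
tcp_pos: [0.5801, -0.0437, 0.054]
t 12.00 tcp [ 0.5801 -0.0437  0.054 ] yaw 84.51 tilt [-0.27  0.03] j [ 1.16e+01  2.92e+01 -1.82e+01 -1.00e-01 -4.29e+01  1.63e+02] F [-4.91  1.27 -2.79] M [ 0.204  1.149 -0.21 ] w 0.274
face in rail frame x -34.1 y -2.1 mm F along 5.01 side 0.80 yaw err -0.09 z err -0.0005
row [ 0.0001  0.0333 -0.0019] [-0.0015 -0.     -0.0005]
tcp_pos: [0.5818, -0.044, 0.0537]
t 12.25 tcp [ 0.5818 -0.044   0.0537] yaw 84.49 tilt [-0.34  0.02] j [ 1.150e+01  2.930e+01 -1.790e+01 -1.000e-01 -4.310e+01  1.631e+02] F [-3.54  0.65 -4.22] M [ 0.076  1.161 -0.206] w 0.269
face in rail frame x -32.3 y -2.2 mm F along 3.59 side 0.32 yaw err -0.11 z err -0.0008
row [ 0.0005  0.0333 -0.0029] [-0.0019  0.0001 -0.0006]
```

```bash
python3 -m creep '[[0,0,0.0025,-0.002,-0.002,0,0.001],[0,0,0.005,-0.003,-0.002,0,0.002],[0,0,0.0075,-0.003,-0.002,0,0.002]]'|sed -n 2p; python3 push.py 10; python3 - <<'E'
from station import r
import cv2
a=r.capture('side')[150:300,200:400];b=r.capture('scene')[180:310,180:350]
cv2.imwrite('pics/c6.png',cv2.hconcat([cv2.resize(a,(400,300),interpolation=cv2.INTER_CUBIC),cv2.resize(b,(392,300),interpolation=cv2.INTER_CUBIC)]))
E
```

```text
tcp_pos: [0.5838, -0.0443, 0.0544]
t 12.50 tcp [ 0.5838 -0.0443  0.0544] yaw 84.17 tilt [-0.02 -0.03] j [ 11.5  29.3 -17.9   0.  -42.8 162.6] F [-3.43  0.3  -4.22] M [-0.044  1.122  0.147] w 0.275
face in rail frame x -30.4 y -2.7 mm F along 3.45 side -0.02 yaw err -0.43 z err -0.0001
row [ 0.0012  0.0333 -0.0003] [-0.0001  0.0002 -0.0024]
```

View pics/c6.png

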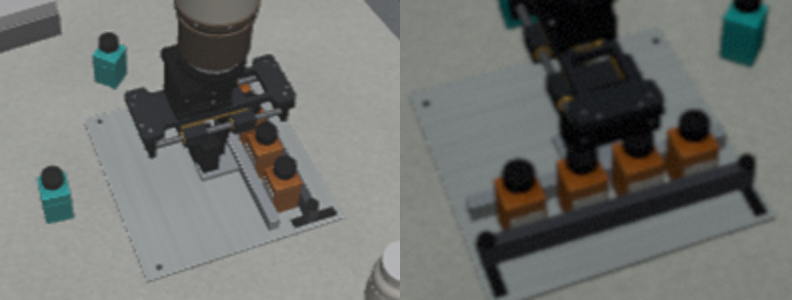

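```bash
sed -i 's/84\.6/84.35/g; s/-5\.4)/-5.65)/' push.py; for i in 1; do python3 -m creep '[[0,0,0.003,0,0,0,-0.001],[0,0,0.006,0,0,0,-0.001],[0,0,0.009,0,0,0,-0.001]]'|sed -n 2p; python3 push.py 3; done
```

```text
tcp_pos: [0.5869, -0.0446, 0.0545]
t 12.85 tcp [ 0.5869 -0.0446  0.0545] yaw 84.33 tilt [ 0.01 -0.03] j [ 11.4  29.5 -17.4   0.  -43.  162.9] F [-3.74  0.59 -3.85] M [ 0.033  1.158 -0.057] w 0.278
face in rail frame x -27.2 y -2.6 mm F along 3.78 side 0.22 yaw err -0.02 z err -0.0000
row [ 0.002  0.01  -0.   ] [ 0.0001  0.0001 -0.0001]
```

```bash
python3 -m creep '[[0,0,0.003,0,0,0,0],[0,0,0.006,0,0,0,0],[0,0,0.009,0,0,0,0]]'|sed -n 2p; python3 push.py 3
```

```text
tcp_pos: [0.5897, -0.0449, 0.0545]
t 13.10 tcp [ 0.5897 -0.0449  0.0545] yaw 84.33 tilt [ 0.01 -0.03] j [ 11.3  29.7 -17.    0.  -43.2 163. ] F [-4.55  0.51 -3.44] M [ 0.046  1.141 -0.047] w 0.275
face in rail frame x -24.4 y -2.6 mm F along 4.58 side 0.06 yaw err -0.02 z err 0.0000
row [0.0021 0.01   0.0001] [ 0.0001  0.0001 -0.0001]
```

```bash
python3 -m creep '[[0,0,0.003,0,0,0,0],[0,0,0.006,0,0,0,0],[0,0,0.008,0,0,0,0]]'|sed -n 2p; python3 push.py 3
```

```text
tcp_pos: [0.5922, -0.0451, 0.0545]
t 13.35 tcp [ 0.5922 -0.0451  0.0545] yaw 84.33 tilt [ 0.02 -0.03] j [ 11.3  29.9 -16.6   0.  -43.4 163. ] F [-3.25  0.08 -3.21] M [ 0.075  1.08  -0.094] w 0.274
face in rail frame x -21.8 y -2.6 mm F along 3.24 side -0.24 yaw err -0.02 z err -0.0000
row [ 0.0021  0.01   -0.    ] [ 0.0001  0.0001 -0.0001]
```

```bash
python3 -m creep '[[0,0,0.003,0,0,0,0],[0,0,0.006,0,0,0,0],[0,0,0.008,0,0,0,0]]'|sed -n 2p; python3 push.py 3
```

```text
tcp_pos: [0.5948, -0.0454, 0.0545]
t 13.60 tcp [ 0.5948 -0.0454  0.0545] yaw 84.33 tilt [ 0.02 -0.03] j [ 11.2  30.1 -16.3   0.  -43.6 163.1] F [-2.98  1.55 -2.99] M [ 0.059  1.165 -0.038] w 0.275
face in rail frame x -19.3 y -2.7 mm F along 3.12 side 1.25 yaw err -0.02 z err -0.0000
row [ 0.0021  0.01   -0.0001] [ 0.0001  0.0001 -0.0001]
```

```bash
python3 -m creep '[[0,0,0.003,0,0,0,0],[0,0,0.006,0,0,0,0],[0,0,0.008,0,0,0,0]]'|sed -n 2p; python3 push.py 3
```

```text
tcp_pos: [0.5973, -0.0457, 0.0545]
t 13.85 tcp [ 0.5973 -0.0457  0.0545] yaw 84.32 tilt [ 0.02 -0.03] j [ 11.1  30.3 -15.9   0.  -43.8 163.2] F [-3.77  0.94 -3.83] M [ 0.05   1.166 -0.038] w 0.275
face in rail frame x -16.8 y -2.7 mm F along 3.84 side 0.56 yaw err -0.03 z err -0.0000
row [ 0.0022  0.01   -0.0001] [ 0.0002  0.0001 -0.0001]
```

```bash
python3 -m creep '[[0,0,0.003,0,0,0,0],[0,0,0.005,0,0,0,0],[0,0,0.007,0,0,0,0]]'|sed -n 2p; python3 push.py 3
```

```text
tcp_pos: [0.5995, -0.0459, 0.0545]
t 14.10 tcp [ 0.5995 -0.0459  0.0545] yaw 84.33 tilt [ 0.03 -0.03] j [ 11.1  30.5 -15.6   0.  -43.9 163.2] F [-4.31  0.36 -3.12] M [ 0.002  1.191 -0.043] w 0.275
face in rail frame x -14.5 y -2.7 mm F along 4.33 side -0.07 yaw err -0.02 z err 0.0000
row [0.0021 0.01   0.0001] [ 0.0002  0.0001 -0.0001]
```

```bash
python3 -m creep '[[0,0,0.003,0,0,0,0],[0,0,0.005,0,0,0,0],[0,0,0.007,0,0,0,0]]'|sed -n 2p; python3 push.py 3
```

```text
tcp_pos: [0.6016, -0.0461, 0.0545]
t 14.35 tcp [ 0.6016 -0.0461  0.0545] yaw 84.33 tilt [ 0.03 -0.03] j [ 11.   30.6 -15.2   0.  -44.1 163.3] F [-3.48  0.61 -3.51] M [0.043 1.2   0.007] w 0.275
face in rail frame x -12.4 y -2.6 mm F along 3.52 side 0.26 yaw err -0.02 z err -0.0000
row [ 0.0021  0.01   -0.    ] [ 0.0002  0.0001 -0.0001]
```

```bash
python3 -m creep '[[0,0,0.003,0,0,0,0],[0,0,0.005,0,0,0,0],[0,0,0.007,0,0,0,0]]'|sed -n 2p; python3 push.py 3
```

```text
tcp_pos: [0.6038, -0.0463, 0.0545]
t 14.60 tcp [ 0.6038 -0.0463  0.0545] yaw 84.33 tilt [ 0.03 -0.03] j [ 10.9  30.8 -14.9   0.  -44.3 163.4] F [-3.22  0.27 -3.16] M [ 0.072  1.142 -0.057] w 0.273
face in rail frame x -10.2 y -2.7 mm F along 3.23 side -0.05 yaw err -0.02 z err -0.0000
row [ 0.0022  0.01   -0.    ] [ 0.0002  0.0002 -0.0001]
```

```bash
python3 -m creep '[[0,0,0.003,0,0,0,0],[0,0,0.005,0,0,0,0],[0,0,0.007,0,0,0,0]]'|sed -n 2p; python3 push.py 3
```

```text
tcp_pos: [0.6056, -0.0465, 0.0545]
t 14.85 tcp [ 0.6056 -0.0465  0.0545] yaw 84.32 tilt [-0.03 -0.03] j [ 10.9  31.  -14.6   0.  -44.5 163.4] F [-6.01  1.38 -2.31] M [ 0.298  1.689 -0.048] w 0.274
face in rail frame x -8.5 y -2.7 mm F along 6.11 side 0.78 yaw err -0.03 z err -0.0000
row [ 0.0022  0.01   -0.    ] [-0.0002  0.0002 -0.0002]
```

The force is rising (6 N, My 1.69), so the end stop is reached. I'll press up gently.

```bash
python3 -m creep '[[0,0,0.002,0,0,0,0],[0,0,0.003,0,0,0,0]]'|sed -n 2p; python3 push.py 0
```

```text
tcp_pos: [0.6056, -0.0466, 0.0544]
t 15.02 tcp [ 0.6056 -0.0466  0.0544] yaw 84.31 tilt [-0.15 -0.03] j [ 10.9  31.  -14.5   0.  -44.7 163.5] F [-5.96  0.75 -1.13] M [ 0.316  1.847 -0.025] w 0.270
face in rail frame x -8.4 y -2.7 mm F along 6.00 side 0.16 yaw err -0.04 z err -0.0001
row [ 0.0024 -0.     -0.0003] [-0.0008  0.0003 -0.0002]
```

```bash
python3 -m creep '[[0,0,0.004,0,0,0,0],[0,0,0.006,0,0,0,0]]'|sed -n 2p; python3 push.py 0
```

```text
tcp_pos: [0.6057, -0.0467, 0.0541]
t 15.18 tcp [ 0.6057 -0.0467  0.0541] yaw 84.29 tilt [-0.39 -0.04] j [ 1.080e+01  3.110e+01 -1.430e+01 -1.000e-01 -4.500e+01  1.635e+02] F [-6.48  3.13 -1.4 ] M [0.418 2.316 0.026] w 0.272
face in rail frame x -8.3 y -2.9 mm F along 6.76 side 2.47 yaw err -0.06 z err -0.0004
row [ 0.003  -0.     -0.0014] [-0.0021  0.0004 -0.0003]
```

```bash
python3 -m creep '[[0,0,0.005,-0.001,-0.002,0,0],[0,0,0.007,-0.001,-0.002,0,0]]'|sed -n 2p; python3 push.py 0
```

```text
tcp_pos: [0.6057, -0.0469, 0.0539]
t 15.35 tcp [ 0.6057 -0.0469  0.0539] yaw 84.27 tilt [-0.3  -0.07] j [ 10.8  31.1 -14.4   0.  -44.8 163.4] F [-8.35  2.17 -2.46] M [0.612 2.448 0.02 ] w 0.273
face in rail frame x -8.3 y -3.1 mm F along 8.52 side 1.34 yaw err -0.08 z err -0.0006
row [ 0.0034 -0.     -0.0021] [-0.0016  0.0006 -0.0004]
```

```bash
python3 -m creep '[[0,0.002,0.007,-0.002,-0.0016,0,0],[0,0.002,0.009,-0.002,-0.0016,0,0],[0,0.002,0.009,-0.002,-0.0016,0,0]]'|sed -n 2p; python3 push.py 0
```

```text
tcp_pos: [0.6057, -0.0468, 0.0538]
t 15.60 tcp [ 0.6057 -0.0468  0.0538] yaw 84.25 tilt [-0.38 -0.13] j [ 1.090e+01  3.120e+01 -1.440e+01  1.000e-01 -4.490e+01  1.633e+02] F [-8.29  0.69 -1.15] M [0.239 2.439 0.079] w 0.273
face in rail frame x -8.3 y -3.0 mm F along 8.32 side -0.13 yaw err -0.10 z err -0.0007
row [ 0.0031 -0.     -0.0024] [-0.002   0.0009 -0.0006]
```

```bash
python3 -m creep '[[0,0.001,0.009,-0.002,-0.002,0,-0.0005],[0,0.001,0.013,-0.002,-0.002,0,-0.0005],[0,0.001,0.013,-0.002,-0.002,0,-0.0005]]'|sed -n 2p; python3 push.py 0
```

```text
tcp_pos: [0.6057, -0.047, 0.0533]
t 15.85 tcp [ 0.6057 -0.047   0.0533] yaw 84.29 tilt [-0.54 -0.18] j [ 1.080e+01  3.130e+01 -1.430e+01  1.000e-01 -4.500e+01  1.634e+02] F [-10.37   1.16  -1.12] M [0.498 3.002 0.031] w 0.275
face in rail frame x -8.2 y -3.2 mm F along 10.43 side 0.14 yaw err -0.06 z err -0.0012
row [ 0.0039 -0.     -0.0039] [-0.0029  0.0013 -0.0003]
```

```bash
python3 -m creep '[[0,0.002,0.012,-0.005,-0.004,0.001,0],[0,0.002,0.015,-0.005,-0.004,0.001,0],[0,0.002,0.015,-0.005,-0.004,0.001,0],[0,0.002,0.015,-0.005,-0.004,0.001,0]]'|sed -n 2p; python3 push.py 0
```

```text
tcp_pos: [0.6057, -0.0471, 0.0533]
t 16.18 tcp [ 0.6057 -0.0471  0.0533] yaw 84.24 tilt [-0.41 -0.1 ] j [ 10.8  31.2 -14.3   0.  -44.9 163.4] F [-11.34   1.61  -1.2 ] M [0.587 3.254 0.007] w 0.274
face in rail frame x -8.2 y -3.3 mm F along 11.44 side 0.49 yaw err -0.11 z err -0.0012
row [ 0.0041 -0.     -0.004 ] [-0.0022  0.0008 -0.0006]
```

```bash
python3 -m creep '[[0,0.002,0.016,-0.005,-0.004,0.001,0],[0,0.002,0.016,-0.005,-0.004,0.001,0],[0,0.002,0.016,-0.005,-0.004,0.001,0],[0,0.002,0.016,-0.005,-0.004,0.001,0],[0,0.002,0.016,-0.005,-0.004,0.001,0]]'|sed -n 2p; python3 push.py 0
```

```text
tcp_pos: [0.6057, -0.0471, 0.0532]
t 16.60 tcp [ 0.6057 -0.0471  0.0532] yaw 84.19 tilt [-0.33 -0.02] j [ 1.080e+01  3.120e+01 -1.440e+01 -1.000e-01 -4.480e+01  1.635e+02] F [-11.2    1.93  -1.14] M [0.61  3.368 0.041] w 0.270
face in rail frame x -8.3 y -3.4 mm F along 11.33 side 0.82 yaw err -0.16 z err -0.0013
row [ 0.0043 -0.     -0.0042] [-0.0018  0.0003 -0.0009]
```

```bash
python3 -m creep '[[0,0.002,0.016,-0.005,-0.003,0.001,0],[0,0.002,0.016,-0.005,-0.003,0.001,0],[0,0.002,0.016,-0.005,-0.003,0.001,0],[0,0.002,0.016,-0.005,-0.003,0.001,0],[0,0.002,0.016,-0.005,-0.003,0.001,0]]'|sed -n 2p; python3 push.py 0
```

```text
tcp_pos: [0.6057, -0.0472, 0.0532]
t 17.02 tcp [ 0.6057 -0.0472  0.0532] yaw 84.17 tilt [-0.41  0.08] j [ 10.7  31.2 -14.2  -0.2 -44.9 163.6] F [-10.69   1.82  -1.47] M [0.582 3.342 0.157] w 0.272
face in rail frame x -8.2 y -3.5 mm F along 10.81 side 0.76 yaw err -0.18 z err -0.0013
row [ 0.0045 -0.0001 -0.0043] [-0.0023 -0.0002 -0.001 ]
```

```bash
python3 -m creep '[[0,0.002,0.018,-0.005,-0.003,0,-0.001],[0,0.002,0.018,-0.005,-0.003,0,-0.001],[0,0.002,0.018,-0.005,-0.003,0,-0.001],[0,0.002,0.018,-0.005,-0.003,0,-0.001],[0,0.002,0.018,-0.005,-0.003,0,-0.001]]'|sed -n 2p; python3 push.py 0;  python3 - <<'E'
from station import r
import cv2
a=r.capture('wrist')[20:290,230:520];b=r.capture('scene')[190:310,190:350]
cv2.imwrite('pics/c7.png',cv2.hconcat([cv2.resize(a,(387,360),interpolation=cv2.INTER_CUBIC),cv2.resize(b,(400,360),interpolation=cv2.INTER_CUBIC)]))
E
```

```text
tcp_pos: [0.6058, -0.0473, 0.0531]
t 17.43 tcp [ 0.6058 -0.0473  0.0531] yaw 84.28 tilt [-0.58  0.  ] j [ 10.7  31.3 -14.1  -0.2 -45.2 163.7] F [-12.22   2.75  -1.26] M [0.708 3.587 0.036] w 0.273
face in rail frame x -8.2 y -3.5 mm F along 12.43 side 1.54 yaw err -0.07 z err -0.0014
row [ 0.0047 -0.0001 -0.0046] [-0.0032  0.0003 -0.0004]
```

View pics/c7.png

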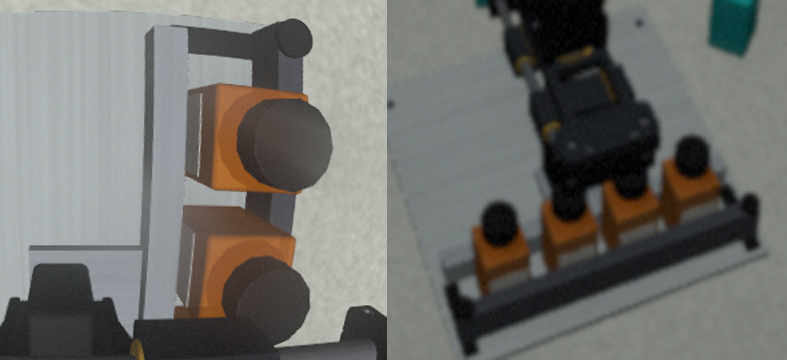

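Pressed at about 11–12.4 N for over 1 s, and the row looks flush in both views. Now backing off straight along −x of the tray.

```bash
python3 -m creep '[[0,0,0.008,0,0,0,0],[0,0,0,0,0,0,0],[0,0,-0.01,-0.003,0,0,0],[0,0,-0.04,-0.004,-0.002,0,0],[0,0,-0.08,-0.004,-0.003,0,0]]'; python3 go.py 0.52 -0.037 0.056 84.35
```

```text
time_s: 17.95
tcp_pos: [0.5855, -0.0445, 0.0559]
ee_rot: [[0.099, 0.995, 0.008], [0.995, -0.099, -0.0], [0.0, 0.008, -1.0]]
wrist_force: [-0.5, 0.2, -3.6]
gripper_width: 0.276
t 17.95 tcp [ 0.5855 -0.0445  0.0559] yaw 84.33 tilt [ 0.45 -0.02] j [ 11.5  29.1 -17.9   0.2 -42.5 162.7] F [-0.49  0.16 -3.56] M [-0.099  0.029 -0.043] w 0.276
shift [ 0.0034 -0.2196 -0.002 ] turn [ 0.0025 -0.0001 -0.0001]
```

```bash
python3 -m creep '[[0,0,-0.06,-0.004,0.002,0,0],[0,0,-0.12,-0.004,0.002,0,0],[0,0,-0.18,-0.004,0.002,0,0],[0,0,-0.22,-0.004,0.002,0,0]]'|sed -n 2p; python3 go.py 0.47 -0.035 0.16 84.35;  python3 - <<'E'
from station import r
import cv2
a=r.capture('wrist')[20:290,230:520];b=r.capture('scene')[190:310,190:350]
cv2.imwrite('pics/c8.png',cv2.hconcat([cv2.resize(a,(387,360),interpolation=cv2.INTER_CUBIC),cv2.resize(b,(400,360),interpolation=cv2.INTER_CUBIC)]))
E
```

```text
tcp_pos: [0.5209, -0.0376, 0.0578]
t 18.28 tcp [ 0.5209 -0.0376  0.0578] yaw 84.38 tilt [0.43 0.06] j [ 1.370e+01  2.410e+01 -2.710e+01  1.000e-01 -3.830e+01  1.606e+02] F [-0.47 -0.17 -3.54] M [-0.052  0.034 -0.048] w 0.271
shift [-0.0074 -0.1671 -0.3418] turn [ 0.0023 -0.0006  0.0002]
```

View pics/c8.png

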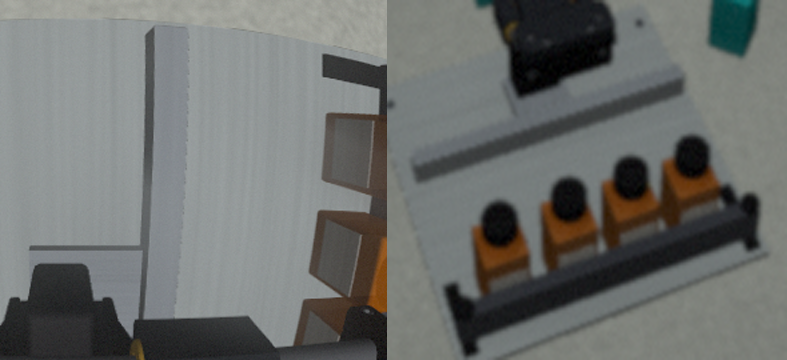

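```bash
python3 -m creep '[[0,0,-0.02,-0.1,0.001,0,0],[0,0,-0.05,-0.2,0.001,0,0],[0,0,-0.1,-0.32,0.001,0,0],[0,0,-0.15,-0.43,0.001,0,0],[0,0,-0.17,-0.48,0.001,0,0]]'|sed -n 2p; python3 go.py 0.44 -0.15 0.20 30
```

```text
tcp_pos: [0.4715, -0.0324, 0.2074]
t 18.80 tcp [ 0.4715 -0.0324  0.2074] yaw 84.48 tilt [0.88 0.16] j [ 1.590e+01  8.300e+00 -2.360e+01  1.000e-01 -5.720e+01  1.585e+02] F [ 0.85  0.13 -3.93] M [-0.021 -0.202 -0.029] w 0.271
shift [-0.4005 -0.067   0.0219] turn [ 0.0038 -0.0035  0.3026]
```

```bash
python3 -m creep '[[0,-0.08,-0.02,0.02,0.004,-0.003,0.3],[0,-0.16,-0.04,0.02,0.004,-0.003,0.3],[0,-0.24,-0.05,0.02,0.004,-0.003,0.3],[0,-0.32,-0.06,0.02,0.004,-0.003,0.3],[0,-0.4,-0.067,0.02,0.004,-0.003,0.3]]'|sed -n 2p; python3 go.py 0.45 -0.29 0.20 15
```

```text
tcp_pos: [0.442, -0.1511, 0.2022]
t 19.22 tcp [ 0.442  -0.1511  0.2022] yaw 48.29 tilt [0.43 0.03] j [  1.1   8.3 -24.4  -0.  -56.9 137.2] F [ 0.88  0.94 -2.75] M [-0.004 -0.093 -0.027] w 0.272
shift [-0.3279  0.3278  0.0072] turn [ 0.0011 -0.0022  0.1849]
```

```bash
python3 -m creep '[[0,-0.07,0.07,0.007,0.001,-0.002,0.185],[0,-0.14,0.14,0.007,0.001,-0.002,0.185],[0,-0.21,0.21,0.007,0.001,-0.002,0.185],[0,-0.28,0.28,0.007,0.001,-0.002,0.185],[0,-0.328,0.328,0.007,0.001,-0.002,0.185]]'|sed -n 2p; python3 go.py 0.46 -0.32 0.20 0
```

```text
tcp_pos: [0.4525, -0.2935, 0.2014]
t 19.63 tcp [ 0.4525 -0.2935  0.2014] yaw 14.62 tilt [ 0.38 -0.18] j [-1.570e+01  1.540e+01 -1.520e+01  1.000e-01 -5.900e+01  1.203e+02] F [ 0.5  -0.   -3.08] M [ 0.064 -0.082  0.021] w 0.270
shift [0.002  0.0918 0.0051] turn [ 0.0013 -0.002   0.0812]
```

```bash
python3 -m creep '[[0,0.002,0.06,0.06,0.001,-0.002,0.081],[0,0.002,0.092,0.14,0.001,-0.002,0.081],[0,0.002,0.092,0.22,0.001,-0.002,0.081],[0,0.002,0.092,0.30,0.001,-0.002,0.081],[0,0.002,0.092,0.35,0.001,-0.002,0.081]]'|sed -n 2p; python3 go.py 0.46 -0.32 0.06 0;  python3 - <<'E'
from go import *
import cv2
s=st()
cv2.imwrite('pics/w9.png',r.capture('wrist'))
cv2.imwrite('pics/s9.png',r.capture('side'))
E
```

```text
tcp_pos: [0.4619, -0.3215, 0.0949]
t 20.05 tcp [ 0.4619 -0.3215  0.0949] yaw -0.01 tilt [ 0.11 -0.1 ] j [-1.830e+01  2.440e+01 -1.920e+01  1.000e-01 -4.630e+01  1.082e+02] F [-0.88  0.05 -3.72] M [ 0.095  0.088 -0.021] w 0.273
shift [-0.0064 -0.0051  0.1162] turn [ 0.0005 -0.0006 -0.0001]
t 20.05 tcp [ 0.4619 -0.3215  0.0949] yaw -0.01 tilt [ 0.11 -0.1 ] j [-1.830e+01  2.440e+01 -1.920e+01  1.000e-01 -4.630e+01  1.082e+02] F [-0.88  0.05 -3.72] M [ 0.095  0.088 -0.021] w 0.273
```

View pics/s9.png

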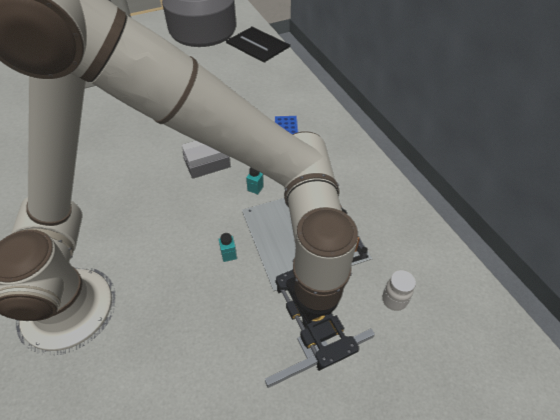

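View pics/w9.png

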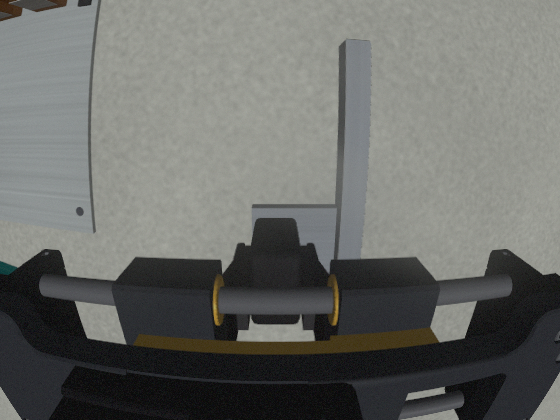

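```bash
python3 -m creep '[[0,0,0,0.06,0,0,0],[0,0,0,0.11,0,0,0],[0,0,0,0.14,0,0,0],[0,0,0,0.155,0,0,0],[0,0,0,0.155,0,0,0]]'|sed -n 2p; python3 go.py 0.46 -0.32 0.0435 0
```

```text
tcp_pos: [0.4614, -0.3211, 0.048]
t 20.57 tcp [ 0.4614 -0.3211  0.048 ] yaw 0.04 tilt [-0.08 -0.05] j [-1.830e+01  2.810e+01 -2.160e+01  1.000e-01 -4.040e+01  1.082e+02] F [-0.07  0.02 -3.83] M [-0.02   0.084 -0.026] w 0.273
shift [-0.0046 -0.0037  0.015 ] turn [0.0003 0.0004 0.0002]
```

```bash
python3 -m creep '[[0,0,0,0.006,0,0,0],[0,0,0,0.012,0,0,0],[0,0,0,0.015,0,0,0],[0,0,0,0.015,0,0,0]]'|sed -n 2p; python3 go.py 0.46 -0.32 0.043 0
```

```text
tcp_pos: [0.4617, -0.3212, 0.044]
t 20.90 tcp [ 0.4617 -0.3212  0.044 ] yaw 0.05 tilt [-0.03 -0.07] j [-1.830e+01  2.840e+01 -2.180e+01  1.000e-01 -3.980e+01  1.082e+02] F [ 0.19  0.53 -3.9 ] M [ 0.011 -0.016 -0.004] w 0.272
shift [-0.0056 -0.004   0.0033] turn [0.0004 0.0001 0.0003]
```

```bash
python3 -m creep '[[0,0,0,0.003,0,0,0],[0,0,0,0.005,0,0,0],[0,0,0,0.006,0,0,0]]'|sed -n 2p; python3 go.py 0.46 -0.32 0.043 0
```

```text
tcp_pos: [0.462, -0.3214, 0.043]
t 21.15 tcp [ 0.462  -0.3214  0.043 ] yaw 0.07 tilt [ 0.01 -0.1 ] j [-1.830e+01  2.850e+01 -2.180e+01  1.000e-01 -3.960e+01  1.082e+02] F [-2.25  1.14  3.21] M [0.579 0.362 0.018] w 0.268
shift [-0.0065 -0.0046  0.0001] turn [ 0.0005 -0.      0.0004]
```

```bash
python3 -m creep '[[0.45,0,0,0,0,0,0],[0.45,0,0,0,0,0,0],[0.45,0,0,0,0,0,0],[0.45,0,0,0,0,0,0],[0.45,0,0,0,0,0,0]]'|sed -n 2p; python3 go.py 0.46 -0.32 0.17 0
```

```text
tcp_pos: [0.4621, -0.3215, 0.0431]
t 21.57 tcp [ 0.4621 -0.3215  0.0431] yaw 0.07 tilt [ 0.02 -0.11] j [-18.3  28.5 -21.8   0.2 -39.6 108.2] F [-0.19 -0.8   0.51] M [ 0.004  0.029 -0.001] w 0.441
shift [-0.0068 -0.0041 -0.423 ] turn [ 0.0006 -0.0001  0.0004]
```

```bash
python3 -m creep '[[0.45,0,0,-0.03,0,0,0],[0.45,0,0,-0.1,0,0,0],[0.45,0,0,-0.2,0,0,0],[0.45,0,0,-0.33,0,0,0],[0.45,0,0,-0.42,0,0,0]]'|sed -n 2p; python3 go.py 0.36 -0.40 0.26 0; python3 - <<'E'
from go import *
import cv2
cv2.imwrite('pics/w10.png',r.capture('wrist'))
E
```

```text
tcp_pos: [0.4628, -0.3218, 0.1728]
t 21.98 tcp [ 0.4628 -0.3218  0.1728] yaw 0.11 tilt [ 0.2  -0.23] j [-18.3  19.3 -14.1   0.2 -56.4 108.3] F [ 0.17 -1.26  0.03] M [-0.08  -0.091 -0.006] w 0.451
shift [-0.3421  0.2613 -0.2907] turn [ 0.0013 -0.0011  0.0006]
```

View pics/w10.png

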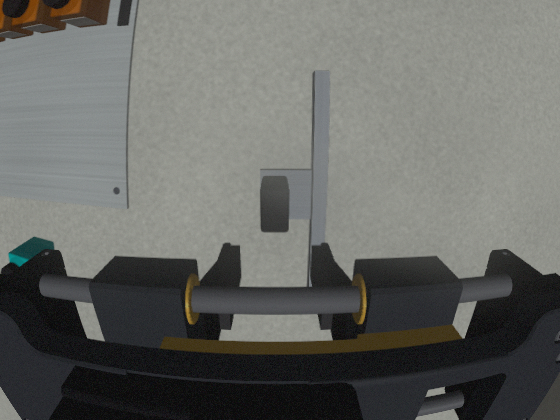

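```bash
python3 -m creep '[[0.45,-0.1,0.05,-0.1,0,0,0],[0.45,-0.2,0.15,-0.2,0,0,0],[0.45,-0.3,0.25,-0.3,0,0,0],[0.45,-0.34,0.26,-0.35,0,0,0],[0.45,-0.34,0.26,-0.35,0,0,0]]'|sed -n 2p; python3 - <<'E'
from go import *
import cv2,pickle
s=st();o={}
for n in('scene','side'):
    im=r.capture(n); o[n]={'im':im};cv2.imwrite(f'pics/{n}11.png',im)
    for t in('bottle1','rail','ruler_grip'): o[n][t]=r.outline_of(n,t)
pickle.dump(o,open('m11.pkl','wb'))
a=o['side']['im'][150:300,220:420];b=o['scene']['im'][180:310,180:350]
cv2.imwrite('pics/c11.png',cv2.hconcat([cv2.resize(a,(400,300),interpolation=cv2.INTER_CUBIC),cv2.resize(b,(392,300),interpolation=cv2.INTER_CUBIC)]))
E
python3 - <<'E'
from fit import *
o=pickle.load(open('m11.pkl','rb'));a=-.0986
Rm=np.array([[np.cos(a),np.sin(a)],[-np.sin(a),np.cos(a)]])
for cam in C:
    p,f=fit(RAIL,.006,{cam:o[cam]['rail'][0]['pixels'].astype(float)},[.693,-.053,a]);print(cam,'rail',p.round(4),round(f,3));rl=p
    for L in o[cam]['bottle1']:
        m=L['pixels'];c=o[cam]['im'][m].mean(0)
        if c[0]>c[2]: continue
        v,u=np.nonzero(m);g=ground(cam,(u.mean(),v.mean()),.045)
        p,f=fit(BOT,.006,{cam:m.astype(float)},[g[0],g[1],a]);print(cam,'b',p.round(4),round(f,3),'rail frame',(Rm@(p[:2]-rl[:2])).round(4),'rot',np.degrees(p[2]-a).round(1))
rm={c:o[c]['ruler_grip'][0]['pixels'].astype(float) for c in C}
print('ruler',fit(RULER,.04,rm,[.462,-.3215,-1.57]))
E
```

```text
tcp_pos: [0.3608, -0.404, 0.2893]
t 22.45 tcp [ 0.3608 -0.404   0.2893] yaw 0.03 tilt [ 1.14 -0.95] j [-30.9  11.3  -7.6   0.2 -69.6 120.9] F [ 0.54 -0.44  0.4 ] M [-0.075 -0.142 -0.026] w 0.452
scene rail [ 0.6902 -0.0521 -0.0963] 0.095
scene b [ 0.662  -0.1309 -0.1282] 0.273 rail frame [-0.0203 -0.0813] rot -1.7
scene b [ 0.6734 -0.0263 -0.2248] 0.28 rail frame [-0.0192  0.0239] rot -7.2
scene b [ 0.6763  0.026  -0.0962] 0.251 rail frame [-0.0215  0.0763] rot 0.1
scene b [ 0.6631 -0.075  -0.2407] 0.311 rail frame [-0.0247 -0.0255] rot -8.1
side rail [ 0.735  -0.0727 -0.5372] 0.85
side b [ 0.6658 -0.1323 -0.0853] 0.066 rail frame [-0.0629 -0.0661] rot 0.8
side b [ 0.705  -0.0071 -0.6302] 0.715 rail frame [-0.0363  0.0623] rot -30.5
ruler (array([ 0.46510623, -0.32085139, -1.56653067]), np.float64(0.7679939821527381))
```

View pics/c11.png

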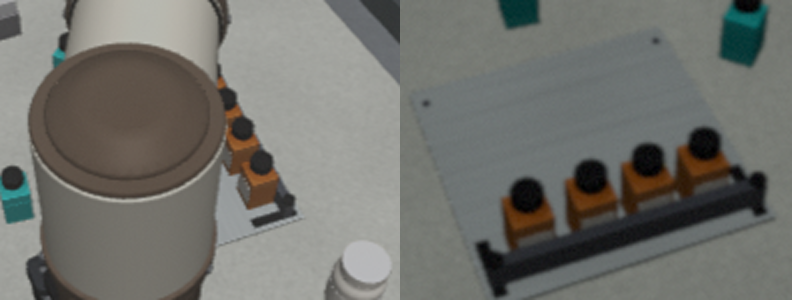

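View pics/scene11.png

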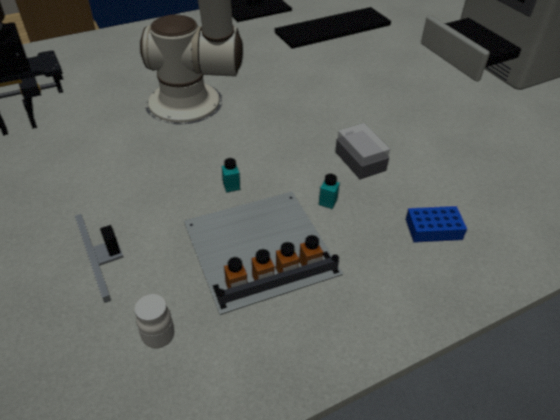

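```bash
python3 -m creep '[[0.45,0.1,-0.1,0,0,0,0],[0.45,0.2,-0.22,0,0,0,0],[0.45,0.3,-0.34,0,0,0,0],[0.45,0.4,-0.45,0,0,0,0],[0.45,0.5,-0.58,0,0,0,0]]'|sed -n 2p; python3 go.py 0.60 -0.05 0.28 0
```

```text
tcp_pos: [0.4995, -0.2406, 0.2811]
t 23.27 tcp [ 0.4995 -0.2406  0.2811] yaw 0.31 tilt [ 0.55 -0.43] j [ -8.8  13.2  -6.3   0.4 -69.9  99. ] F [ 0.46 -0.88 -0.18] M [-0.06  -0.162 -0.016] w 0.453
shift [ 0.3384 -0.6336  0.0019] turn [ 0.0024 -0.0031  0.0017]
```

```bash
python3 -m creep '[[0.45,0.07,-0.12,0,0.002,-0.003,0.002],[0.45,0.14,-0.25,0,0.002,-0.003,0.002],[0.45,0.2,-0.37,0,0.002,-0.003,0.002],[0.45,0.27,-0.5,0,0.002,-0.003,0.002],[0.45,0.33,-0.6,0,0.002,-0.003,0.002]]'|sed -n 2p; python3 -m creep '[[0.45,0,0,0,0,0,0],[0.45,0,0,0,0,0,0]]'|sed -n 2p; python3 - <<'E'
from go import *
import cv2,pickle
s=st();pickle.dump(s,open('s12.pkl','wb'));im=r.capture('wrist');cv2.imwrite('pics/w12.png',im)
cv2.imwrite('pics/w12z.png',cv2.resize(im[0:260,130:440],(715,600),interpolation=cv2.INTER_CUBIC))
E
```

```text
tcp_pos: [0.598, -0.0571, 0.2798]
tcp_pos: [0.5987, -0.054, 0.278]
t 23.85 tcp [ 0.5987 -0.054   0.278 ] yaw 0.32 tilt [-0.26 -0.1 ] j [ 10.3  18.5   0.7   0.1 -72.5  80. ] F [-0.21 -0.3  -0.14] M [-0.034  0.018 -0.028] w 0.451
```

View pics/w12.png

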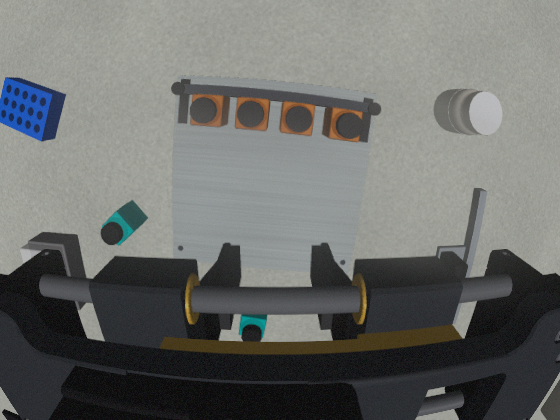

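```bash
python3 - <<'E'
import cv2
im=cv2.imread('pics/w12.png');cv2.imwrite('pics/w12y.png',cv2.resize(im[70:155,165:385],(792,306),interpolation=cv2.INTER_CUBIC))
E
```

```text
(no output)
```

View pics/w12y.png

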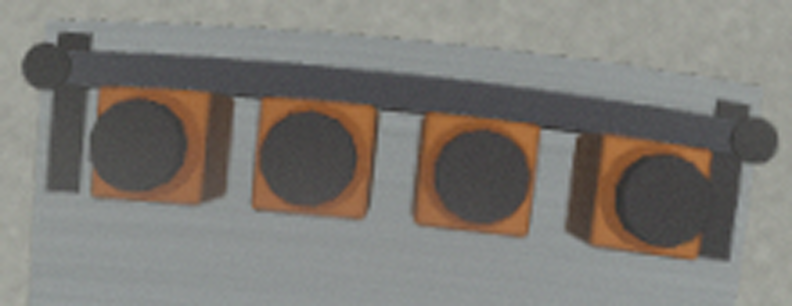

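```bash
python3 - <<'E'
import pickle
from wr import *
s=pickle.load(open('s12.pkl','rb'));a=np.radians(-5.65);ax=np.array([np.cos(a),np.sin(a)]);ay=np.array([-np.sin(a),np.cos(a)])
f=lambda p,z:wray(np.array(p)/3.6+[165,70],s,z)[:2]
rail=[f(p,.037) for p in[(120,85),(240,92),(390,106),(545,128),(700,147)]]
r0=rail[2]
print('rail front',[((q-r0)@ax*1e3).round(1) for q in rail])
for n,p,q in(('b4',(92,198),(203,205)),('b3',(252,210),(364,220)),('b2',(416,225),(527,237)),('b1',(590,243),(697,258))):
    P,Q=f(p,.062),f(q,.062);d=P-Q
    print(n,'front x %.1f %.1f'%((P-r0)@ax*1e3,(Q-r0)@ax*1e3),'y %.1f %.1f'%((P-r0)@ay*1e3,(Q-r0)@ay*1e3),'ang %.1f'%(np.degrees(np.arctan2(d[1],d[0]))-90+5.65))
from station import r
print(r.sense()['time_s'])
E
```

```text
rail front [np.float64(0.2), np.float64(0.3), np.float64(0.0), np.float64(-1.4), np.float64(-0.3)]
b4 front x -36.5 -36.3 y 89.7 54.2 ang 0.3
b3 front x -36.6 -36.6 y 38.8 4.1 ang 0.1
b2 front x -36.5 -36.4 y -11.9 -46.3 ang 0.2
b1 front x -35.8 -36.0 y -66.1 -100.9 ang -0.3
23.9
```

All four bottles are flush: their front faces are 36 ± 0.6 mm from the rail and square within about 0.3°. The gripper is touching nothing, so I'm handing in.

```bash
python3 -c "
from station import r
print(r.finish_job())"
```

```text
the job is handed in; nothing more can be done
None
```

The job is done and handed in at about 24 s of the 72 s allowed; the hand-in reports no verdict.

- **Pickup:** I gripped the straightedge by its block, lifted it, turned it half a turn and held it about 5 mm above the tray.
- **Slide:** I pushed the four bottles onto the rail. The force rose near the expected contact point and stayed at about 3–5 N while the rail slid. It rose again after about 27 mm, which I took as the end stops.
- **Press:** The wrist force read 10.8–12.4 N for a little over 1 s. The highest reading was 12.4 N, against the 20 N limit. I only read it between moves, and it includes bottle friction, so the rail itself took slightly less.
- **Lay-down:** I lowered the straightedge to the bench right of the tray until the wrist force showed contact, let go and backed the gripper away.

**Last checks:**
- **Bottles:** Seen from above, the bottle fronts stand 35.8–36.6 mm from the rail (36 mm is flush) and are square within 0.3°.
- **Straightedge:** It lies flat and clear of the tray.
- **Bystanders and turquoise look-alikes:** They look unmoved by eye; I did not re-measure them.
- **One disagreement:** Silhouette fits from the scene camera put bottle 2 about 25 mm from the rail instead of 18 mm, and bottles 2 and 3 skewed by 7–8°. The fits were poor because the rail hid the lower part of the bottles. The side camera was mostly blocked by the arm. I relied on the view from above.

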